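Scour the stirring rods in the bead bowl

ROBOT

A 6-joint arm with a two-finger parallel gripper is mounted at the origin on a cart in front of the work surface, level with it; the furniture and walls round the work are solid. World frame = base frame: x ahead of the robot, y to its left, z up, the work surface at z = 0. Lengths are in mm, angles in degrees, forces in N, time in s.
With the tool pointing down it reaches from about 350 to 850 mm from the base axis. Payload 8.1 kg.
Tool frame: the origin (TCP) lies between the finger pads; the fingertips stand 17 mm ahead of it and the grasp point (between the pads) lies 2 mm behind it; z points along the fingers, y is the line along which they close (so a half turn about z gives the same grasp; the last joint's range is limited). The gripper opens to 85 mm and grips with 20 to 120 N. Pads are 22 mm wide; open, the fingers measure 114 mm over their backs; the gripper's body (76 mm by 85 mm) begins 54 mm behind the grasp point. The pads swing forward as they close: fully open they stand 13 mm farther back than shut.
Start: joints at [-71.815, 7.471, 85.268, -0, 87.261, -4.893], TCP at [235.217, -551.977, 248.292] pointing down, gripper open.
Joint ranges: [-169.43, 169.43], [-51.17, 129.36], [1.28, 143.12], [-76.62, 256.62], [0, 156.53], [-152.29, 152.29]. Speed limits (degrees/s): [136.94, 136.94, 159.86, 180, 180, 180].

INTERFACE

Orientations are given as [roll, pitch, yaw] about the fixed x, y, z axes, in that order (R = Rz(yaw) Ry(pitch) Rx(roll)).
In Python, from bench import sense, snapshot, hand_in, trace, place_of gives the robot as it stands.
- The arm moves only by the shell command python3 -m handwheel 'ROWS' [FORCE]. ROWS is JSON, a list of rows, each a list of 7 numbers: the opening, from -1 (shut) to 1 (fully open), then the shift along the tool's x, y, z in cm, then the turn, a rotation vector about the tool's x, y, z in rad. A call has 1 to 12 rows; each row shifts and turns the commanded pose from where the row before left it, along the tool's axes as they then stand; what a row does not reach is not made up. A row lasts 1/12 s, in which the tool goes at most 41.7 mm and 7.16 degrees, less where a joint would pass 70% of its speed; a pose out of reach is approached as far as the arm can. A call with a gripper value outside its range is refused whole. The fingers move at their own pace and stop on an object; FORCE is the grip in N (left out, the last holds). Time passes only in rows, so rows that do not move let the fingers close. It gives the time, the measured TCP pose, the force, the opening and the grip force at its end, in the units of the state.
- sense(): the state, without advancing time (a new reading comes with each control period).
- snapshot(name): name is "scene" or "top" or "wrist"; returns a dict with "image" (480x640x3 uint8, red, green, blue), "intrinsics" (3x3 intrinsics, pixels), "R" (3x3) and "t" (3): a world point X has camera coordinates R X + t. Camera axes: x right, y down, z forward; pixel columns grow to the right and rows downward; lengths in mm; the calibration is good to about 2 mm. The wrist camera is an equidistant fisheye: a pixel r from the principal point sees the ray r / f radians off the axis. A picture is of the moment at which its call begins. There is no depth.
- hand_in(): hands the job in; it is judged then, once.
Trained networks look in a picture, given as the dict that the camera call returned (one of the last four; its "shot" number tells which), for a name from the list of things; names that differ only in an ending like _2 or _b are one class to them, and where a whole thing is asked for, a point or a joint stands for the part that bears it (a point fixed in the world has none). Each returns a list of dicts, best first, with "conf" (0 to 1); they miss things now and then, are a little off and sometimes report something else, mostly with a low value. They report only what shows in the picture. A call takes as long as a camera call.
- trace(picture, query): "pixels" (480x640 bool, what is visible of it).
- place_of(picture, query): "location" ([x, y, z] in mm, in world coordinates, good to about 4 mm: a listed point, or the origin of a listed thing).
The state is a dict: "time": time; "joint_pos": joint angles; "qd": joint speeds; "joint_efforts": joint torques, N m; "tool_pos": TCP position; "tcp_rot": TCP orientation; "ft_force": force on the tool from outside, world axes, zero at the start; "wrist_torque": the same for the moment, N m; "finger_gap": finger opening in mm; "grip_force": force on a finger pad.
Only numpy, scipy, OpenCV 4.12 (cv2) and the standard library are available. Lean on these libraries where they do the work, as an engineer would, in place of code of your own. Each camera call takes 0.05 s, during which the arm holds its last target. There are 200 camera calls.

TASK

Scour every stirring rod that is in the rack and put it out to dry, cleanest first: white, then yellow, then red. One rod at a time: lift its handle end over the rack's lip, draw it out endwise from under the cover, then with its tip down among the beads close to the bottom of the steel bowl stir round in wide sweeps, at least two full turns, and lay it flat inside the green tray. Keep all the beads in the bowl, the bowl upright, and leave the dropper bottle and the white jaw model where they stand.

Things in the scene. Friction and masses are not known exactly. Their poses are not given: they have to be found in the camera images.
- rod_rack: fixed blue and grey rack, 184 x 116 mm, origin under its middle. Three lanes run along its x, at its y = +40, 0, -40 mm, their floor 42 mm above the bench; each may hold a rod, handle end at the rack's -x (front, roughly to the robot's right). From x = -67 to +30 mm the lanes are open on all sides and 34 mm deep below the rod, so that fingers can go down beside a handle
- rack_lip (a point): top of the lip along the rack's front, 87 mm in front of its middle, 58 mm above the bench, 7 mm thick. The handle end rests on a 16 mm long ledge behind it, between guides 10 mm high; the lip stands 16 mm above the ledge, 4 mm above the handle. Raise the handle end by 20 to 35 mm (tilt 0.15 to 0.24 rad about the tip) to clear it
- rack_mouth (a point): middle of the tunnel mouths, at lane floor height, 30 mm behind the rack's middle. From here the shaft end of each rod lies 47 mm deep in a tunnel 55 mm long, 18 mm wide and 22 mm high, closed at its far end, under a pale cover whose top is 69 mm above the bench. Drawn 60 mm or more along the rack's -x, a rod is free to be lifted away
- bowl: loose heavy (0.9 kg) round steel bowl, origin under its middle; 36 mm high, outer radius 42 mm at the foot and 60 mm at the rim, wall 3 mm; inner floor 4 mm above its underside, flat out to about 20 mm from the axis, then sloping up to 12 mm at 45 mm, so that the six scouring beads gather in the middle. Should it be pushed or knocked, its new place counts
- tray: fixed green drying tray, origin under its middle on the bench, 90 mm (its x) by 200 mm (its y) outside; floor 3 mm thick, walls 3 mm thick and 12 mm high; a rod fits only along its y
- lamp_head (a point): lower end of the long black head of the bench lamp, which hangs down over the bench to the left of the work (fixed and solid): about 100 mm wide in x and 60 mm in y, from here up to 0.66 m above the bench, where it stands 50 mm farther to the right, and then the lamp's arm. Keep the wrist and forearm clear of it
- dropper_mid (a point): centre of a loose white dropper bottle, 28 x 28 x 62 mm, a bystander not to be disturbed
- model_mid (a point): centre of a loose white plaster jaw model, 65 x 73 x 32 mm, a bystander not to be disturbed
- rod_white_grip (a point): middle of the white handle of a straight stirring rod, 160 mm long, 40 g (None where absent). x points to the tip, z up when it lies flat. Plastic handle 74 mm long (37 mm each way from here), 12 mm wide and high (6 mm below this point); round steel shaft 7 mm across, flush with the handle's underside, its end 123 mm ahead of this point
- rod_white_tip (a point): tip of the white stirring rod, on the axis of its shaft; 123 mm ahead of the handle's middle and 2.5 mm lower when flat
- rod_yellow_grip (a point): middle of the yellow handle of a straight stirring rod, 160 mm long, 40 g (None where absent). x points to the tip, z up when it lies flat. Plastic handle 74 mm long (37 mm each way from here), 12 mm wide and high (6 mm below this point); round steel shaft 7 mm across, flush with the handle's underside, its end 123 mm ahead of this point
- rod_yellow_tip (a point): tip of the yellow stirring rod, on the axis of its shaft; 123 mm ahead of the handle's middle and 2.5 mm lower when flat
- rod_red_grip (a point): middle of the red handle of a straight stirring rod, 160 mm long, 40 g (None where absent). x points to the tip, z up when it lies flat. Plastic handle 74 mm long (37 mm each way from here), 12 mm wide and high (6 mm below this point); round steel shaft 7 mm across, flush with the handle's underside, its end 123 mm ahead of this point
- rod_red_tip (a point): tip of the red stirring rod, on the axis of its shaft; 123 mm ahead of the handle's middle and 2.5 mm lower when flat
- bead_0_center (a point): centre of a round, glazed and slippery scouring bead, 16 mm across, 12 g, loose in the bowl; all six are alike but for colour
- bead_1_center (a point): centre of a round, glazed and slippery scouring bead, 16 mm across, 12 g, loose in the bowl; all six are alike but for colour
- bead_2_center (a point): centre of a round, glazed and slippery scouring bead, 16 mm across, 12 g, loose in the bowl; all six are alike but for colour
- bead_3_center (a point): centre of a round, glazed and slippery scouring bead, 16 mm across, 12 g, loose in the bowl; all six are alike but for colour
- bead_4_center (a point): centre of a round, glazed and slippery scouring bead, 16 mm across, 12 g, loose in the bowl; all six are alike but for colour
- bead_5_center (a point): centre of a round, glazed and slippery scouring bead, 16 mm across, 12 g, loose in the bowl; all six are alike but for colour

How it is judged:
By the outcome, as a careful person would: the job done as asked, in the order asked, and still so for the second after the job is handed in, with the robot touching nothing.
Of rod_white, rod_yellow, rod_red only 2 to 3 are there at a start; the rules pass over those that are not, and their reading is None.
At some moment in a run one of bowl may be knocked a few centimetres aside while the robot is not near it.
It also fails if it takes over 210 s, if anything falls off the work surface, if the arm or the gripper's body presses on something with over 40 N, if the wrist force passes 120 N, or if a joint passes its speed limit or range.

## Working session

There is one attempt and no reset: what is moved stays moved. The work goes in short steps, Python scripts to look and compute and a shell command to move; the robot and the scene stay as the last step left them, time stands still between calls to the robot, and variables do not carry over. Pictures are saved under pics/ and viewed, at most 14 in all, crops included, and the job is handed in when it is done.

```bash
mkdir -p pics; ls
cat > look.py <<'E'
import numpy as np, cv2
from bench import sense, snapshot, place_of, trace
def save(p,n,crop=None,s=1):
    im=p["image"][:,:,::-1]
    if crop: im=im[crop[1]:crop[3],crop[0]:crop[2]]
    cv2.imwrite(f"pics/{n}.png",cv2.resize(im,None,fx=s,fy=s,interpolation=cv2.INTER_CUBIC))
def proj(p,X):
    c=np.asarray(p["R"])@np.asarray(X,float)+np.asarray(p["t"]); k=np.asarray(p["intrinsics"]); q=k@(c/c[2]); return q[:2]
def back(p,uv,z):
    R,t,K=map(np.asarray,(p["R"],p["t"],p["intrinsics"]))
    d=R.T@np.linalg.solve(K,[uv[0],uv[1],1]); o=-R.T@t
    return o+d*(z-o[2])/d[2]
E
python3 - <<'E'
from look import *
s=sense(); print({k:np.round(v,2) for k,v in s.items()})
for c in("top","scene"):
    p=snapshot(c); save(p,c+"0")
    print(c, np.round(-np.asarray(p["R"]).T@p["t"]))
    for n in "rod_rack rack_lip rack_mouth bowl tray lamp_head dropper_mid model_mid rod_white_grip rod_white_tip rod_yellow_grip rod_yellow_tip rod_red_grip rod_red_tip bead_0_center".split():
        print(n,[(np.round(r["location"]).tolist(),round(r["conf"],2)) for r in place_of(p,n)[:2]])
print(sense()["time"])
E
```

```text
pics
{'time': np.float64(0.0), 'joint_pos': array([-71.81,   7.52,  85.33,   0.  ,  87.26,  -4.9 ]), 'qd': array([ 0.01,  0.16, -0.01,  0.02,  0.09,  0.05]), 'joint_efforts': array([-0.000e+00, -5.694e+01, -5.006e+01, -0.000e+00,  1.000e-02,
        0.000e+00]), 'tool_pos': array([ 235.06, -551.47,  247.24]), 'tcp_rot': array([-1.7989e+02, -1.0000e-02,  2.3080e+01]), 'ft_force': array([ 0.95,  0.3 , -0.03]), 'wrist_torque': array([-0.02, -0.02, -0.01]), 'grip_force': np.float64(0.0), 'finger_gap': np.float64(85.26)}
top [ 317. -197. 1195.]
rod_rack [([560.0, -319.0, -1.0], 0.88), ([556.0, -66.0, 13.0], 0.59)]
rack_lip [([559.0, -403.0, 53.0], 0.93), ([521.0, -361.0, 50.0], 0.72)]
rack_mouth [([560.0, -287.0, 40.0], 0.76)]
bowl [([410.0, -406.0, -3.0], 0.64)]
tray [([394.0, -212.0, -3.0], 0.61)]
lamp_head []
dropper_mid [([386.0, 21.0, 30.0], 0.53), ([559.0, -287.0, 39.0], 0.3)]
model_mid [([553.0, -65.0, 16.0], 0.67), ([408.0, -405.0, -5.0], 0.59)]
rod_white_grip []
rod_white_tip []
rod_yellow_grip [([600.0, -365.0, 46.0], 0.8), ([414.0, -406.0, 13.0], 0.37)]
rod_yellow_tip []
rod_red_grip [([424.0, -407.0, 10.0], 0.64), ([519.0, -363.0, 50.0], 0.58)]
rod_red_tip [([560.0, -286.0, 40.0], 0.58)]
bead_0_center [([419.0, -391.0, 12.0], 0.54)]
scene [-146. -769.  586.]
rod_rack [([556.0, -319.0, 2.0], 0.8)]
rack_lip [([558.0, -405.0, 59.0], 0.71), ([502.0, -58.0, 248.0], 0.43)]
rack_mouth [([564.0, -291.0, 41.0], 0.93)]
bowl [([407.0, -401.0, -5.0], 0.94)]
tray [([396.0, -215.0, -0.0], 0.62)]
lamp_head [([501.0, -60.0, 250.0], 0.71), ([409.0, -403.0, -6.0], 0.21)]
dropper_mid [([388.0, 22.0, 27.0], 0.73)]
model_mid [([396.0, -215.0, -1.0], 0.74), ([553.0, -60.0, 16.0], 0.65)]
rod_white_grip []
rod_white_tip []
rod_yellow_grip []
rod_yellow_tip [([417.0, -389.0, 13.0], 0.7)]
rod_red_grip [([520.0, -361.0, 49.0], 0.51)]
rod_red_tip []
bead_0_center [([418.0, -390.0, 11.0], 0.5), ([565.0, -290.0, 39.0], 0.43)]
1.6
```

View pics/top0.png

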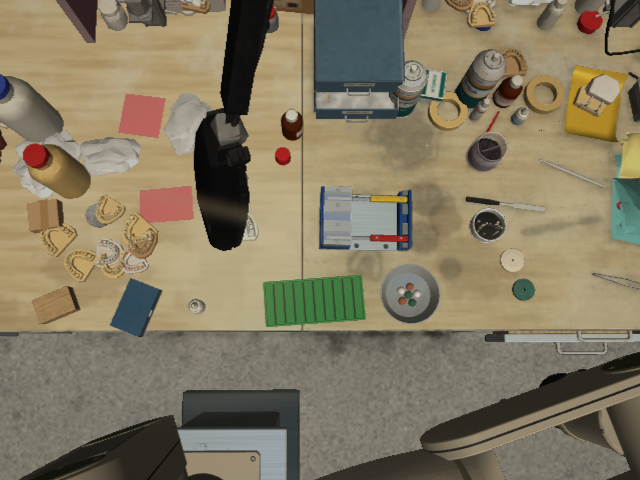

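View pics/scene0.png

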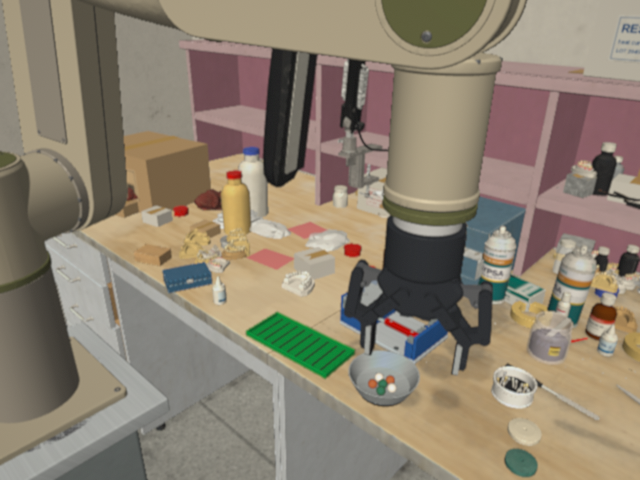

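The top view shows yellow in the upper lane with its handle at about (388,199), red in the lower lane at (389,238), and the middle lane empty, so there is no white rod. The bowl is at (410,294) and the tray at (314,301). Next I'll measure these precisely by colour.

Run:
```python
from look import *
p=snapshot("top"); save(p,"topc",(250,170,450,340),4)
hsv=cv2.cvtColor(p["image"],cv2.COLOR_RGB2HSV).astype(int)
H,S,V=hsv[...,0],hsv[...,1],hsv[...,2]
def reg(m,box,z,name):
    b=np.zeros_like(m); b[box[1]:box[3],box[0]:box[2]]=1
    ys,xs=np.nonzero(m&b); w=np.array([back(p,(x,y),z)[:2] for x,y in zip(xs,ys)],np.float32)
    c,wh,a=cv2.minAreaRect(w); e=np.linalg.eigh(np.cov(w.T))[1][:,1]
    print(name,len(w),np.round(w.mean(0),1),"rect",np.round(c,1),np.round(wh,1),round(a,1),"axis",np.round(np.degrees(np.arctan2(e[1],e[0]))%180,1))
reg((H>20)&(H<35)&(S>150)&(V>120),(345,180,415,215),54,"yellow")
reg(((H<8)|(H>172))&(S>150)&(V>90),(345,222,415,255),54,"red")
reg((H>40)&(H<80)&(S>120),(250,265,375,335),8,"tray")
reg((H>100)&(H<125)&(S>120)&(V>40),(315,180,415,255),50,"rackblue")
for q in("bowl","tray","rod_rack"):
    for r in trace(p,q)[:1]:
        m=r["pixels"]; reg(m,(0,0,640,480),36 if q=="bowl" else 12,q+" trace")
for n in("bead_0_center",):
    print([np.round(r["location"]).tolist() for r in place_of(p,n)])
```

```text
yellow 203 [ 599.5 -364.4] rect [ 600.6 -365.7] [12.3 70.2] 0.0 axis 89.3
red 200 [ 519.4 -364.4] rect [ 519.5 -363.8] [73.1 11.7] 87.1 axis 88.2
tray 1786 [ 393.8 -244.7] rect [ 399.6 -216.2] [ 88.  197.6] 4.2 axis 97.5
rackblue 521 [ 556.1 -333.7] rect [ 561.2 -319. ] [180.8 124.1] 89.3 axis 92.8
bowl trace 2496 [ 411.6 -407.3] rect [ 411.7 -407.3] [116.6 116.5] 89.9 axis 25.7
tray trace 4456 [ 399.3 -216.8] rect [ 400.7 -216.7] [ 92.1 200. ] 4.2 axis 94.4
rod_rack trace 4907 [ 562.2 -316.7] rect [ 568.2 -322.7] [193.1 133.4] 88.2 axis 83.9
[[417.0, -389.0, 10.0]]
```

View pics/topc.png

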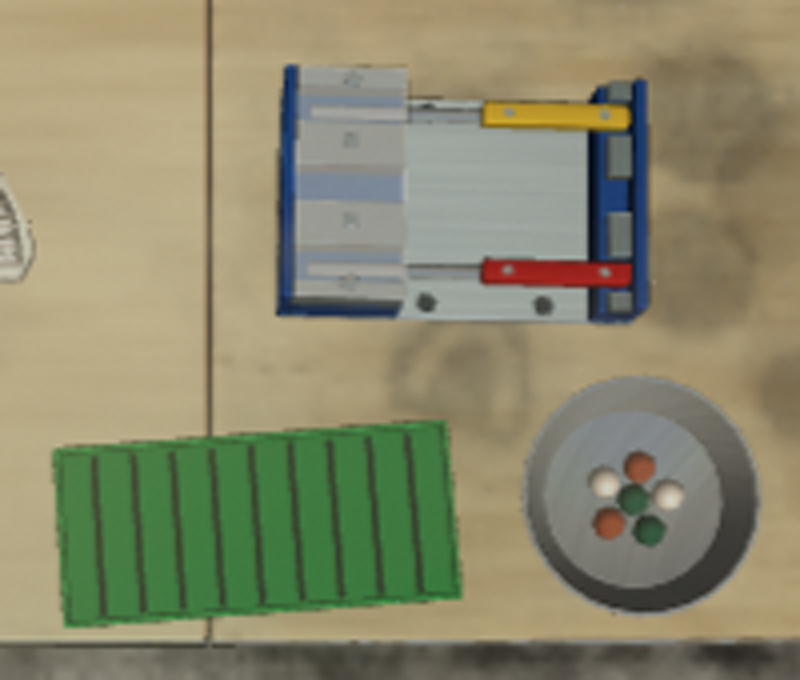

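The enlarged view confirms two rods. Their axes run at about 88.7° with grips at (600,-365) and (519.5,-364). The lane sides are open, the bowl is at about (411,-406), and the tray is at about (399,-216), turned 4.2°. First I turn to yaw 88.7, then approach yellow.

```bash
cat > go.py <<'E'
import numpy as np,sys
from scipy.spatial.transform import Rotation as Ro
from bench import sense
def cur():
    s=sense(); return np.array(s["tool_pos"]),Ro.from_euler("xyz",s["tcp_rot"],degrees=True),s
def tool(yaw,tilt=0):  # tilt deg: rod tip (tool +x) down
    return Ro.from_euler("xyz",[180,0,yaw],degrees=True)*Ro.from_rotvec([0,-np.radians(tilt),0])
def need(pos,yaw,tilt=0):
    p,R,s=cur(); T=tool(yaw,tilt)
    print("shift cm now-axes",np.round(R.inv().apply(np.array(pos)-p)/10,2),"goal-axes",np.round(T.inv().apply(np.array(pos)-p)/10,2),"turn",np.round((R.inv()*T).as_rotvec(),3))
def tip(h=9,d=0,fwd=123): # tip in world
    p,R,_=cur(); return p+R.apply([fwd+d,0,h+2.5])
def st():
    s=sense(); print(round(s["time"],1),np.round(s["tool_pos"],1),np.round(s["tcp_rot"],1),"q",np.round(s["joint_pos"]),"F",np.round(s["ft_force"],1),"gap",round(float(s["finger_gap"]),1),"grip",round(float(s["grip_force"]),1))
E
python3 -m handwheel '[[-0.25,0,0,0,0,0,-0.0955],[-0.25,0,0,0,0,0,-0.0955],[-0.25,0,0,0,0,0,-0.0955],[-0.25,0,0,0,0,0,-0.0955],[-0.25,0,0,0,0,0,-0.0955],[-0.25,0,0,0,0,0,-0.0955],[-0.25,0,0,0,0,0,-0.0955],[-0.25,0,0,0,0,0,-0.0955],[-0.25,0,0,0,0,0,-0.0955],[-0.25,0,0,0,0,0,-0.0955],[-0.25,0,0,0,0,0,-0.0955],[-0.25,0,0,0,0,0,-0.0955]]'
python3 -c "
from go import *
st(); need([600,-365,120],88.7)"
```

```text
time: 2.85
tool_pos: [235.2, -552.0, 248.3]
tcp_rot: [180.0, -0.0, 89.0]
ft_force: [0.1, 0.9, -0.0]
finger_gap: 31.5
grip_force: 0.0
2.9 [ 235.2 -552.   248.3] [180.  -0.  89.] q [-72.   7.  85.   0.  87. -71.] F [ 0.1  0.9 -0. ] gap 31.5 grip 0.0
shift cm now-axes [19.33 36.15 12.83] goal-axes [19.52 36.04 12.83] turn [ 0.    -0.     0.005]
```

```bash
python3 -m handwheel '[[-0.25,1.6,3,0,0,0,0.005],[-0.25,1.6,3,0,0,0,0],[-0.25,1.6,3,0,0,0,0],[-0.25,1.6,3,0,0,0,0],[-0.25,1.6,3,0,0,0,0],[-0.25,1.6,3,0,0,0,0],[-0.25,1.6,3,0,0,0,0],[-0.25,1.6,3,0,0,0,0],[-0.25,1.6,3,0,0,0,0],[-0.25,1.6,3,0,0,0,0],[-0.25,1.6,3,0,0,0,0],[-0.25,1.6,3,0,0,0,0]]' >/dev/null
python3 -m handwheel '[[-0.25,0,0,2,0,0,0],[-0.25,0,0,2,0,0,0],[-0.25,0,0,3,0,0,0],[-0.25,0,0,3,0,0,0],[-0.25,0,0,2.8,0,0,0],[-0.25,0,0,0,0,0,0],[-0.25,0,0,0,0,0,0]]' > /dev/null
python3 - <<'E'
from go import *; from look import *
st(); need([600,-365,57],88.7)
p=snapshot("wrist"); save(p,"w0")
for n in("rod_yellow_grip","rod_red_grip","rack_lip"): print(n,[(np.round(r["location"],1).tolist(),round(r["conf"],2)) for r in place_of(p,n)[:2]])
E
```

```text
4.4 [ 598.8 -368.6  118. ] [-179.8   -0.2   88.5] q [-36.  28.  74.  -0.  78. -34.] F [ 0.  -0.5  0.7] gap 32.2 grip 0.0
shift cm now-axes [0.34 0.14 6.1 ] goal-axes [0.36 0.11 6.1 ] turn [-0.004 -0.003 -0.004]
rod_yellow_grip [([598.9, -362.1, 46.1], 0.97)]
rod_red_grip [([521.3, -362.8, 43.9], 0.56)]
rack_lip [([561.1, -401.3, 54.7], 0.7)]
```

View pics/w0.png

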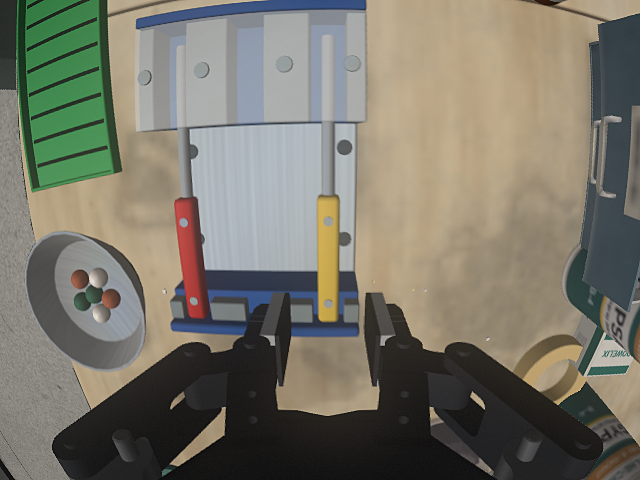

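The wrist view shows yellow at column 328, centred between the fingers at 280 and 375. I go down and grip.

```bash
python3 -m handwheel '[[-0.25,0.4,0.05,1,0,0,0],[-0.25,0,0,1,0,0,0],[-0.25,0,0,1,0,0,0],[-0.25,0,0,1,0,0,0],[-0.25,0,0,1,0,0,0],[-0.25,0,0,1,0,0,0],[-0.25,0,0,0.1,0,0,0],[-0.25,0,0,0,0,0,0]]'
python3 -m handwheel '[[-1,0,0,0,0,0,0],[-1,0,0,0,0,0,0],[-1,0,0,0,0,0,0],[-1,0,0,0,0,0,0],[-1,0,0,0,0,0,0],[-1,0,0,0,0,0,0],[-1,0,0,0,0,0,0],[-1,0,0,0,0,0,0]]' 60; python3 -c "
from go import *
st()"
```

```text
time: 5.3
tool_pos: [599.9, -365.1, 57.5]
tcp_rot: [-179.9, -0.1, 88.4]
ft_force: [0.4, 0.0, 0.9]
finger_gap: 31.8
grip_force: 0.0
time: 5.97
tool_pos: [601.3, -366.0, 60.1]
tcp_rot: [179.9, 0.0, 88.5]
ft_force: [-0.5, 0.1, 5.8]
finger_gap: 9.9
grip_force: 62.1
6.0 [ 601.3 -366.    60.1] [179.9   0.   88.5] q [-35.  31.  76.  -0.  72. -34.] F [-0.5  0.1  5.8] gap 9.9 grip 62.1
```

```bash
python3 -m handwheel '[[-1,0.04,0,-0.37,0,-0.03,0],[-1,0.04,0,-0.37,0,-0.03,0],[-1,0.04,0,-0.37,0,-0.03,0],[-1,0.04,0,-0.37,0,-0.03,0],[-1,0.04,0,-0.37,0,-0.03,0],[-1,0.04,0,-0.37,0,-0.03,0],[-1,0,0,0,0,0,0],[-1,0,0,0,0,0,0]]'>/dev/null
python3 - <<'E'
from go import *; from look import *
st(); print(tip())
p=snapshot("wrist"); save(p,"w1",(160,20,480,340),1.8)
E
```

```text
6.6 [ 601.  -360.9   81.1] [-180.    10.3   88.5] q [-31.  26.  82. -10.  68. -26.] F [0.1 0.4 0.4] gap 9.8 grip 61.6
[ 604.09657816 -241.94255509   47.86200271]
```

View pics/w1.png

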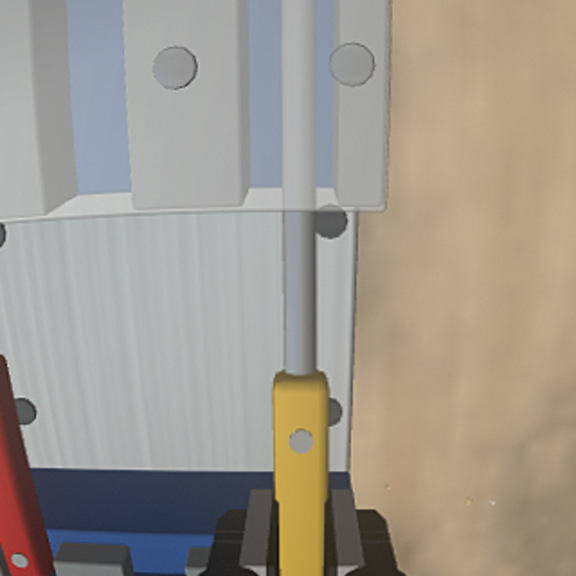

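The rod is held and tilted 10°, and the shaft is still under the cover. I draw it out along its axis.

```bash
python3 -m handwheel '[[-1,-0.6,0,0,0,0,0],[-1,-0.6,0,0,0,0,0],[-1,-0.6,0,0,0,0,0],[-1,-0.6,0,0,0,0,0],[-1,-0.6,0,0,0,0,0],[-1,-0.6,0,0,0,0,0],[-1,-0.6,0,0,0,0,0],[-1,-0.6,0,0,0,0,0],[-1,-0.6,0,0,0,0,0],[-1,-0.6,0,0,0,0,0],[-1,-0.6,0,0,0,0,0],[-1,-0.6,0,0,0,0,0]]'
python3 -m handwheel '[[-1,-0.2,0,-1,0,0,0],[-1,-0.2,0,-1,0,0,0],[-1,-0.4,0,-2,0,0,0],[-1,-0.4,0,-2,0,0,0],[-1,-0.4,0,-2,0,0,0],[-1,-0.4,0,-2,0,0,0],[-1,0,0,0,0,0,0]]'
python3 - <<'E'
from go import *; from look import *
st(); print(tip(12))
for c in("top","scene"):
    p=snapshot(c)
    for n in("bowl","rod_yellow_grip","rod_yellow_tip"): print(c,n,[(np.round(r["location"],1).tolist(),round(r["conf"],2)) for r in place_of(p,n)[:2]])
    m=trace(p,"bowl")[0]["pixels"]; ys,xs=np.nonzero(m); print("bowl px",xs.min(),xs.max(),ys.min(),ys.max())
save(p,"s1",(300,240,500,420),3)
T=tool(135,60); c=np.array([411,-406,100])-T.apply([123,0,14.5]); print(c); need(c,135,60)
E
```

```text
time: 7.68
tool_pos: [599.0, -432.9, 94.2]
tcp_rot: [180.0, 10.3, 88.5]
ft_force: [0.1, -0.4, -1.3]
finger_gap: 10.1
grip_force: 61.5
time: 8.27
tool_pos: [601.5, -435.6, 204.5]
tcp_rot: [179.5, 10.7, 88.4]
ft_force: [1.0, -0.8, 1.2]
finger_gap: 10.1
grip_force: 61.5
8.3 [ 601.5 -435.6  204.5] [179.5  10.7  88.4] q [-36.  25.  69.  -9.  79. -33.] F [ 1.  -0.8  1.2] gap 10.1 grip 61.5
[ 604.93458768 -317.45155055  167.47628202]
top bowl [([410.6, -405.3, -4.0], 0.82), ([408.9, -420.2, 11.0], 0.25)]
top rod_yellow_grip [([602.7, -434.8, 190.1], 0.65)]
top rod_yellow_tip [([605.7, -314.5, 168.6], 0.55)]
bowl px 381 440 264 323
scene bowl [([409.2, -403.8, -5.8], 0.65)]
scene rod_yellow_grip [([598.5, -432.6, 183.7], 0.85), ([553.5, -63.3, 19.7], 0.36)]
scene rod_yellow_tip [([601.1, -313.6, 153.9], 0.86)]
bowl px 348 419 351 406
[ 445.60766673 -440.60766673  213.77112467]
shift cm now-axes [ -1.4  -15.28  -1.63] goal-axes [  3.55 -11.29  -9.9 ] turn [-0.483 -0.819 -0.684]
```

View pics/s1.png

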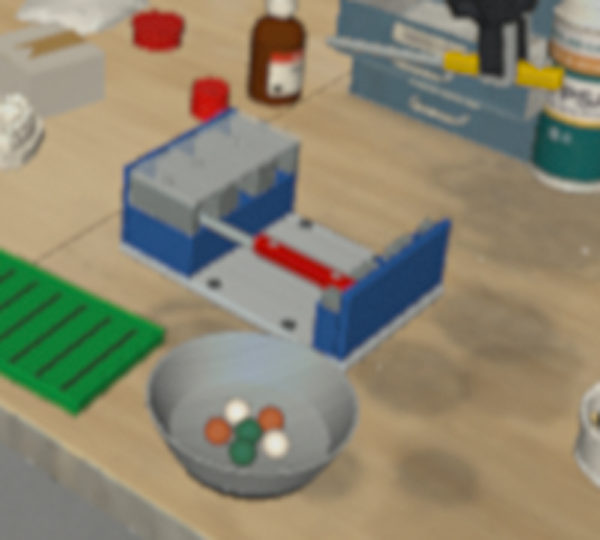

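Yellow is free and held level with the prediction, red is still in the rack, and the bowl is unmoved. I move over the bowl, then turn and tilt.

```bash
python3 -m handwheel '[[-1,-0.14,-1.53,-0.16,0,0,0],[-1,-0.14,-1.53,-0.16,0,0,0],[-1,-0.14,-1.53,-0.16,0,0,0],[-1,-0.14,-1.53,-0.16,0,0,0],[-1,-0.14,-1.53,-0.16,0,0,0],[-1,-0.14,-1.53,-0.16,0,0,0],[-1,-0.14,-1.53,-0.16,0,0,0],[-1,-0.14,-1.53,-0.16,0,0,0],[-1,-0.14,-1.53,-0.16,0,0,0],[-1,-0.14,-1.53,-0.16,0,0,0]]'>/dev/null
python3 -m handwheel '[[-1,0,0,0,-0.0403,-0.0683,-0.057],[-1,0,0,0,-0.0403,-0.0683,-0.057],[-1,0,0,0,-0.0403,-0.0683,-0.057],[-1,0,0,0,-0.0403,-0.0683,-0.057],[-1,0,0,0,-0.0403,-0.0683,-0.057],[-1,0,0,0,-0.0403,-0.0683,-0.057],[-1,0,0,0,-0.0403,-0.0683,-0.057],[-1,0,0,0,-0.0403,-0.0683,-0.057],[-1,0,0,0,-0.0403,-0.0683,-0.057],[-1,0,0,0,-0.0403,-0.0683,-0.057],[-1,0,0,0,-0.0403,-0.0683,-0.057],[-1,0,0,0,-0.0403,-0.0683,-0.057],[-1,0,0,0,0,0,0]]' >/dev/null|| true
python3 - <<'E'
from go import *; from look import *
st(); print(tip(12))
for c in("top","scene"):
    p=snapshot(c)
    for n in("bowl","rod_yellow_tip"): print(c,n,[(np.round(r["location"],1).tolist(),round(r["conf"],2)) for r in place_of(p,n)[:2]])
T=tool(135,60); c=np.array([411,-406,100])-T.apply([123,0,14.5]); print(c); need(c,135,60)
E
```

```text
9.6 [ 444.9 -440.9  214.2] [-180.    10.3   88.5] q [-45.   6.  91.  -8.  76. -42.] F [-0.4 -0.7 -0.5] gap 9.7 grip 61.5
[ 448.06856921 -322.47383203  177.90375969]
top bowl [([409.4, -405.8, -5.1], 0.94), ([555.0, -62.1, 18.7], 0.67)]
top rod_yellow_tip [([448.5, -321.4, 178.7], 0.75)]
scene bowl [([405.4, -403.2, -6.3], 0.68)]
scene rod_yellow_tip [([451.2, -321.7, 172.0], 0.59), ([419.0, -387.9, 9.5], 0.32)]
[ 445.60766673 -440.60766673  213.77112467]
shift cm now-axes [ 0.03 -0.06  0.03] goal-axes [ 0.06 -0.03 -0.03] turn [-0.482 -0.818 -0.684]validation failed for argument at $...
```

The 13-row call was refused because 12 is the limit, so I resend it with 12.

```bash
python3 -m handwheel '[[-1,0,0,0,-0.0403,-0.0683,-0.057],[-1,0,0,0,-0.0403,-0.0683,-0.057],[-1,0,0,0,-0.0403,-0.0683,-0.057],[-1,0,0,0,-0.0403,-0.0683,-0.057],[-1,0,0,0,-0.0403,-0.0683,-0.057],[-1,0,0,0,-0.0403,-0.0683,-0.057],[-1,0,0,0,-0.0403,-0.0683,-0.057],[-1,0,0,0,-0.0403,-0.0683,-0.057],[-1,0,0,0,-0.0403,-0.0683,-0.057],[-1,0,0,0,-0.0403,-0.0683,-0.057],[-1,0,0,0,-0.0403,-0.0683,-0.057],[-1,0,0,0,-0.0403,-0.0683,-0.057]]' >/dev/null
python3 -m handwheel '[[-1,0,0,0,0,0,0],[-1,0,0,0,0,0,0]]' >/dev/null
python3 - <<'E'
from go import *; from look import *
st(); print(tip(12))
for c in("top","scene"):
    p=snapshot(c)
    for n in("bowl","rod_yellow_tip","rod_yellow_grip"): print(c,n,[(np.round(r["location"],1).tolist(),round(r["conf"],2)) for r in place_of(p,n)[:2]])
save(p,"s2",(250,160,550,420),2)
T=tool(135,60); c=np.array([411,-406,10])-T.apply([123,0,14.5]); print(c); need(c,135,60)
E
```

```text
11.1 [ 448.9 -437.4  212.1] [176.2  55.7 128.8] q [ -51.  -27.  136.   13.   16. -103.] F [ 0.6 -0.  -1.1] gap 9.8 grip 61.5
[ 413.5661688  -392.09039966  102.38429284]
top bowl []
top rod_yellow_tip []
top rod_yellow_grip [([556.7, -68.6, 17.2], 0.49), ([460.5, -441.6, 200.7], 0.46)]
scene bowl [([407.7, -404.3, -3.6], 0.85)]
scene rod_yellow_tip [([414.8, -397.0, 99.9], 0.81)]
scene rod_yellow_grip [([453.9, -442.5, 204.3], 0.75), ([417.4, -395.5, 100.4], 0.51)]
[ 445.60766673 -440.60766673  123.77112467]
shift cm now-axes [ 7.39 -0.79  4.98] goal-axes [ 7.76 -0.47  4.42] turn [-0.025 -0.072 -0.057]
```

View pics/s2.png

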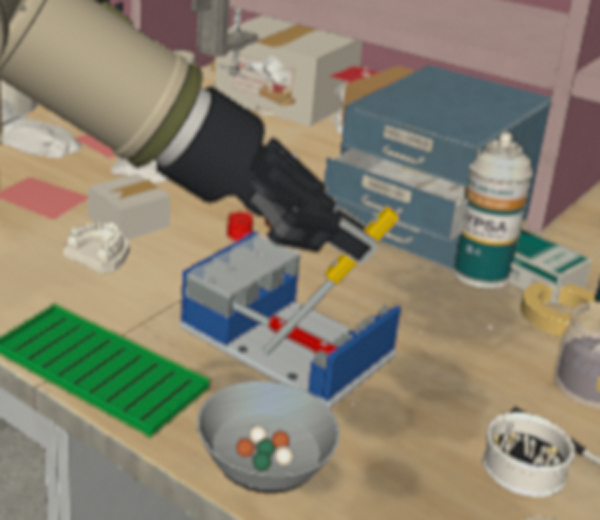

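The scene view shows yellow above the bowl with its tip pointing down, but the elbow and wrist are near their limits (j3 136, j5 16). Yaw 103 with a 52° tilt leaves more room, so I work that out.

Run:
```python
from go import *
T=tool(103,52)
for z in(80,10):
    c=np.array([410.5-14,-405.5-17,z])-T.apply([123,0,14.5]); print(c); need(c,103,52)
print("world->goal tool axes", np.round(T.as_matrix().T,3))
```

```text
[ 410.96439903 -485.15219544  185.85241409]
shift cm now-axes [ 1.54 -6.12  2.2 ] goal-axes [-0.18 -4.81  4.64] turn [0.43  0.057 0.271]
[ 410.96439903 -485.15219544  115.85241409]
shift cm now-axes [ 7.33 -6.37  6.13] goal-axes [ 5.34 -4.81  8.95] turn [0.43  0.057 0.271]
world->goal tool axes [[-0.138  0.6   -0.788]
 [ 0.974  0.225  0.   ]
 [ 0.177 -0.768 -0.616]]
```

```bash
python3 -m handwheel '[[-1,0,0,0,0.0717,0.0095,0.0452],[-1,0,0,0,0.0717,0.0095,0.0452],[-1,0,0,0,0.0717,0.0095,0.0452],[-1,0,0,0,0.0717,0.0095,0.0452],[-1,0,0,0,0.0717,0.0095,0.0452],[-1,0,0,0,0.0717,0.0095,0.0452],[-1,-0.03,-0.96,0.93,0,0,0],[-1,-0.03,-0.96,0.93,0,0,0],[-1,-0.04,-0.96,0.93,0,0,0],[-1,-0.04,-0.96,0.93,0,0,0],[-1,-0.04,-0.96,0.92,0,0,0],[-1,0,0,0,0,0,0]]' >/dev/null
python3 - <<'E'
from go import *; from look import *
st(); print(tip(12))
for c in("scene",):
    p=snapshot(c)
    for n in("bowl","rod_yellow_tip","bead_0_center"): print(c,n,[(np.round(r["location"],1).tolist(),round(r["conf"],2)) for r in place_of(p,n)[:2]])
T=tool(103,52); c=np.array([410.5-14,-405.5-17,10])-T.apply([123,0,14.5]); need(c,103,52)
E
```

```text
12.5 [ 424.2 -487.1  171.2] [178.   51.3 117.4] q [-49. -15. 130. -31.  17. -51.] F [-1.1  0.4 -1.4] gap 10.1 grip 61.6
[ 394.52913005 -428.64956409   66.0867053 ]
scene bowl [([407.7, -403.6, -5.4], 0.67)]
scene rod_yellow_tip [([396.6, -429.7, 58.4], 0.98)]
scene bead_0_center [([415.9, -386.7, 10.7], 0.47)]
shift cm now-axes [ 4.93 -1.38  2.92] goal-axes [ 4.74 -1.42  3.19] turn [ 0.234 -0.012  0.156]
```

```bash
python3 -m handwheel '[[-1,0,0,0,0.029,-0.0015,0.0195],[-1,0,0,0,0.029,-0.0015,0.0195],[-1,0,0,0,0.029,-0.0015,0.0195],[-1,0,0,0,0.029,-0.0015,0.0195],[-1,0,0,0,0.029,-0.0015,0.0195],[-1,0,0,0,0.029,-0.0015,0.0195],[-1,0,0,0,0.029,-0.0015,0.0195],[-1,0,0,0,0.029,-0.0015,0.0195],[-1,0,0,0,0,0,0]]' >/dev/null
python3 - <<'E'
from go import *; from look import *
st(); print(tip(12))
for c in("scene","top"):
    p=snapshot(c)
    for n in("bowl","rod_yellow_tip","rod_yellow_grip"): print(c,n,[(np.round(r["location"],1).tolist(),round(r["conf"],2)) for r in place_of(p,n)[:2]])
    P,R,_=cur(); print("proj tip",proj(p,tip(12)),"handle front",proj(p,P+R.apply([37,0,12])))
    save(p,"y_"+c,(340,250,480,340) if c=="scene" else (340,230,440,330),5)
T=tool(103,52); c=np.array([410.5-14,-405.5-17,10])-T.apply([123,0,14.5]); need(c,103,52)
E
```

```text
13.4 [ 426.9 -485.5  173.5] [179.8  52.1 103. ] q [-38.  -8. 124. -60.  35.  -9.] F [ 0.5  0.9 -0.3] gap 10.1 grip 61.5
[ 412.53882839 -422.90278939   67.59112024]
scene bowl [([407.4, -404.9, -4.2], 0.83)]
scene rod_yellow_tip [([414.3, -425.6, 64.5], 0.92), ([425.3, -409.3, 11.5], 0.2)]
scene rod_yellow_grip [([428.6, -497.3, 160.2], 0.67)]
proj tip [394.74756699 362.76304774] handle front [429.61316283 337.38872115]
top bowl []
top rod_yellow_tip []
top rod_yellow_grip [([431.4, -492.9, 162.1], 0.66)]
proj tip [421.88532521 292.47003752] handle front [456.60864336 282.89696284]
shift cm now-axes [ 4.73 -1.36  3.16] goal-axes [ 4.73 -1.35  3.16] turn [ 0.001 -0.     0.   ]
```

View pics/y_scene.png

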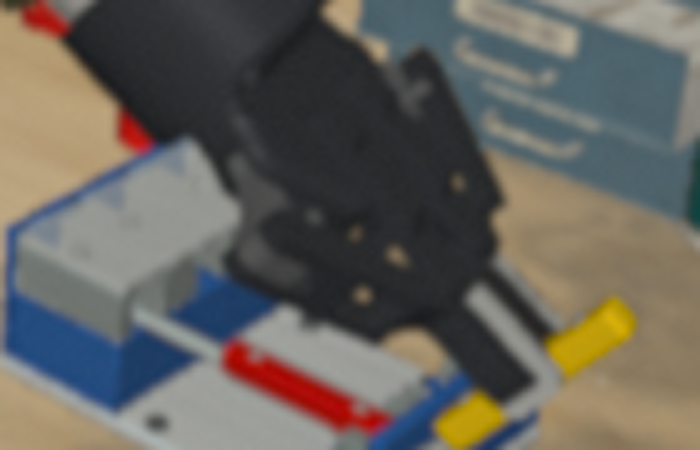

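The rod is where predicted: handle front expected at (430,337), seen at about (428,337). I lower it into the gap between the beads.

```bash
python3 -m handwheel '[[-1,0.2,-0.34,0.1,0,0,0],[-1,0.2,-0.34,0.1,0,0,0],[-1,0.3,-0.34,0.2,0,0,0],[-1,0.4,-0.34,0.27,0,0,0],[-1,0.5,0,0.34,0,0,0],[-1,0.5,0,0.34,0,0,0],[-1,0.5,0,0.34,0,0,0],[-1,0.5,0,0.34,0,0,0],[-1,0.5,0,0.34,0,0,0],[-1,0.5,0,0.34,0,0,0],[-1,0.5,0,0.34,0,0,0],[-1,0,0,0,0,0,0]]'
python3 - <<'E'
from go import *; from look import *
st(); print(tip(12))
p=snapshot("scene"); save(p,"y2",(320,300,480,420),5)
for n in("bowl","rod_yellow_tip","bead_0_center"): print(n,[(np.round(r["location"],1).tolist(),round(r["conf"],2)) for r in place_of(p,n)[:2]])
T=tool(103,52); c=np.array([410.5-14,-405.5-17,10])-T.apply([123,0,14.5]); need(c,103,52)
E
```

```text
time: 14.82
tool_pos: [410.6, -484.1, 115.1]
tcp_rot: [-179.9, 51.8, 103.2]
ft_force: [-0.1, 0.0, -0.1]
finger_gap: 10.0
grip_force: 61.5
14.8 [ 410.6 -484.1  115.1] [-179.9   51.8  103.2] q [-39.  -3. 127. -70.  31.   3.] F [-0.1  0.  -0.1] gap 10.0 grip 61.5
[ 395.83642894 -421.2201901     9.42598274]
bowl [([410.5, -406.5, 8.6], 0.74), ([404.7, -405.5, -5.6], 0.65)]
rod_yellow_tip [([397.1, -422.6, 4.2], 0.84)]
bead_0_center [([553.2, -60.7, 16.3], 0.58), ([386.8, -410.6, 13.4], 0.26)]
shift cm now-axes [ 0.14 -0.05  0.11] goal-axes [ 0.14 -0.05  0.11] turn [ 0.002 -0.     0.   ]
```

View pics/y2.png

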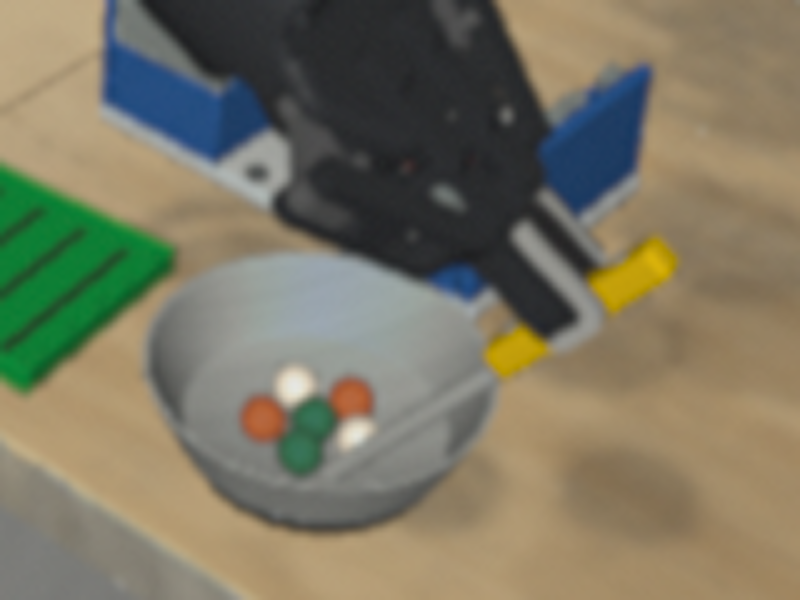

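The tip is in the bowl beside the beads at about (330,478) in the crop, at z ≈ 9, with no force. Because j4 is at −70, I turn the yaw +6° about the tip before stirring, then make the first half turn.

```bash
python3 -m handwheel '[[-1,0,0.17,0,-0.0206,0,-0.0161],[-1,0,0.17,0,-0.0206,0,-0.0161],[-1,0,0.17,0,-0.0206,0,-0.0161],[-1,0,0.17,0,-0.0206,0,-0.0161],[-1,0,0,0,0,0,0]]' >/dev/null; python3 -c "
from go import *
st(); print(tip(12))"
python3 -m handwheel '[[-1,0.33,-0.22,-0.42,0,0,0],[-1,0.35,-0.07,-0.45,0,0,0],[-1,0.35,0.07,-0.45,0,0,0],[-1,0.33,0.22,-0.42,0,0,0],[-1,0.28,0.35,-0.36,0,0,0],[-1,0.22,0.46,-0.28,0,0,0],[-1,0.14,0.53,-0.17,0,0,0],[-1,0.04,0.57,-0.05,0,0,0],[-1,-0.04,0.57,0.05,0,0,0],[-1,-0.14,0.53,0.17,0,0,0],[-1,-0.22,0.46,0.28,0,0,0],[-1,-0.28,0.35,0.36,0,0,0]]' >/dev/null
python3 - <<'E'
from go import *; from look import *
st(); print(tip(12))
p=snapshot("scene"); save(p,"y3",(320,300,480,420),5)
for n in("bowl","rod_yellow_tip","bead_0_center"): print(n,[(np.round(r["location"],1).tolist(),round(r["conf"],2)) for r in place_of(p,n)[:2]])
E
```

```text
15.4 [ 417.8 -483.4  118.1] [179.9  52.  109. ] q [-42.  -6. 129. -70.  24.  -3.] F [ 0.   0.6 -1.2] gap 10.0 grip 61.5
[ 396.87578506 -422.65269963   12.26144872]
16.4 [ 446.6 -450.3  117.4] [-179.9   52.   109.1] q [-35.  -4. 127. -70.  29.   1.] F [-7.6 -1.6  2.7] gap 9.8 grip 64.1
[ 425.48249861 -389.55365746   11.60026706]
bowl [([407.2, -403.8, -3.8], 0.72)]
rod_yellow_tip [([423.1, -388.1, 6.2], 0.91)]
bead_0_center [([433.4, -402.6, 12.9], 0.58)]
```

View pics/y3.png

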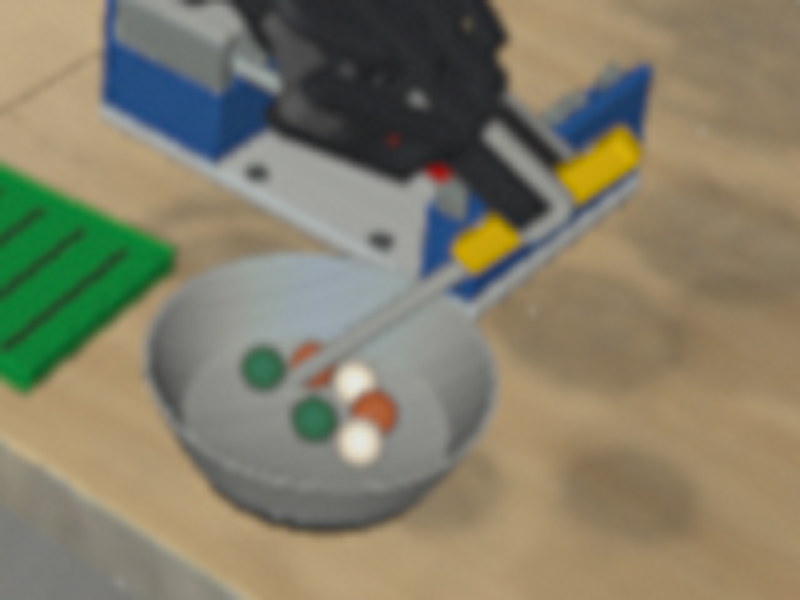

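The stir works: the beads move and stay in. I lower 2 mm and continue for two and a half more turns.

```bash
cat > chk.py <<'E'
from go import *
st(); print("tip",np.round(tip(12),1))
E
python3 -m handwheel '[[-1,-0.17,0.22,0.54,0,0,0],[-1,-0.35,0.07,0.45,0,0,0],[-1,-0.35,-0.07,0.45,0,0,0],[-1,-0.33,-0.22,0.42,0,0,0],[-1,-0.28,-0.35,0.36,0,0,0],[-1,-0.22,-0.46,0.28,0,0,0],[-1,-0.14,-0.53,0.17,0,0,0],[-1,-0.04,-0.57,0.05,0,0,0],[-1,0.04,-0.57,-0.05,0,0,0],[-1,0.14,-0.53,-0.17,0,0,0],[-1,0.22,-0.46,-0.28,0,0,0],[-1,0.28,-0.35,-0.36,0,0,0]]' >/dev/null; python3 chk.py
python3 -m handwheel '[[-1,0.33,-0.22,-0.42,0,0,0],[-1,0.35,-0.07,-0.45,0,0,0],[-1,0.35,0.07,-0.45,0,0,0],[-1,0.33,0.22,-0.42,0,0,0],[-1,0.28,0.35,-0.36,0,0,0],[-1,0.22,0.46,-0.28,0,0,0],[-1,0.14,0.53,-0.17,0,0,0],[-1,0.04,0.57,-0.05,0,0,0],[-1,-0.04,0.57,0.05,0,0,0],[-1,-0.14,0.53,0.17,0,0,0],[-1,-0.22,0.46,0.28,0,0,0],[-1,-0.28,0.35,0.36,0,0,0]]' >/dev/null; python3 chk.py
python3 - <<'E'
from look import *
p=snapshot("scene")
for n in("bowl","rod_yellow_tip"): print(n,[(np.round(r["location"],1).tolist(),round(r["conf"],2)) for r in place_of(p,n)[:2]])
m=trace(p,"bowl")[0]["pixels"]; ys,xs=np.nonzero(m); print("bowl px",xs.min(),xs.max(),ys.min(),ys.max())
E
```

```text
17.6 [ 416.8 -483.   115.4] [179.9  52.  109. ] q [-42.  -5. 129. -70.  24.  -2.] F [-0.6  0.2 -0.4] gap 10.3 grip 61.6
tip [ 395.9 -422.1    9.6]
18.6 [ 446.8 -450.2  115.5] [-179.9   52.   109.1] q [-35.  -4. 127. -71.  29.   2.] F [-6.4 -1.   4.1] gap 10.5 grip 62.6
tip [ 425.7 -389.4    9.7]
bowl []
rod_yellow_tip [([420.8, -386.7, 5.2], 0.78)]
bowl px 349 419 351 406
```

```bash
python3 -m handwheel '[[-1,-0.33,0.22,0.42,0,0,0],[-1,-0.35,0.07,0.45,0,0,0],[-1,-0.35,-0.07,0.45,0,0,0],[-1,-0.33,-0.22,0.42,0,0,0],[-1,-0.28,-0.35,0.36,0,0,0],[-1,-0.22,-0.46,0.28,0,0,0],[-1,-0.14,-0.53,0.17,0,0,0],[-1,-0.04,-0.57,0.05,0,0,0],[-1,0.04,-0.57,-0.05,0,0,0],[-1,0.14,-0.53,-0.17,0,0,0],[-1,0.22,-0.46,-0.28,0,0,0],[-1,0.28,-0.35,-0.36,0,0,0]]' >/dev/null; python3 chk.py
python3 -m handwheel '[[-1,0.33,-0.22,-0.42,0,0,0],[-1,0.35,-0.07,-0.45,0,0,0],[-1,0.35,0.07,-0.45,0,0,0],[-1,0.33,0.22,-0.42,0,0,0],[-1,0.28,0.35,-0.36,0,0,0],[-1,0.22,0.46,-0.28,0,0,0],[-1,0.14,0.53,-0.17,0,0,0],[-1,0.04,0.57,-0.05,0,0,0],[-1,-0.04,0.57,0.05,0,0,0],[-1,-0.14,0.53,0.17,0,0,0],[-1,-0.22,0.46,0.28,0,0,0],[-1,-0.28,0.35,0.36,0,0,0]]' >/dev/null; python3 chk.py
python3 -m handwheel '[[-1,-0.33,0.22,0.42,0,0,0],[-1,-0.35,0.07,0.45,0,0,0],[-1,-0.35,-0.07,0.45,0,0,0],[-1,-0.33,-0.22,0.42,0,0,0],[-1,-0.28,-0.35,0.36,0,0,0],[-1,-0.22,-0.46,0.28,0,0,0],[-1,-0.14,-0.53,0.17,0,0,0],[-1,-0.04,-0.57,0.05,0,0,0],[-1,0.04,-0.57,-0.05,0,0,0],[-1,0.14,-0.53,-0.17,0,0,0],[-1,0.22,-0.46,-0.28,0,0,0],[-1,0.28,-0.35,-0.36,0,0,0]]' >/dev/null; python3 chk.py
python3 - <<'E'
from look import *
p=snapshot("scene")
for n in("bowl","rod_yellow_tip"): print(n,[(np.round(r["location"],1).tolist(),round(r["conf"],2)) for r in place_of(p,n)[:2]])
save(p,"y4",(320,300,480,420),5)
E
```

```text
19.8 [ 416.9 -482.9  115.4] [179.9  52.  109. ] q [-42.  -5. 129. -70.  24.  -2.] F [ 0.7  0.4 -0.2] gap 10.3 grip 61.6
tip [ 396.  -422.1    9.6]
20.8 [ 446.7 -450.3  115.5] [-179.9   52.   109.1] q [-35.  -4. 127. -71.  29.   2.] F [-7.  -1.5  2.2] gap 10.5 grip 62.9
tip [ 425.6 -389.5    9.6]
21.8 [ 416.8 -482.9  115.4] [179.9  52.  109. ] q [-42.  -5. 129. -70.  24.  -2.] F [ 0.7  0.4 -0.6] gap 9.9 grip 61.6
tip [ 395.9 -422.1    9.5]
bowl [([407.9, -405.0, -2.6], 0.95), ([415.3, -489.3, 103.8], 0.55)]
rod_yellow_tip [([394.0, -420.5, 6.9], 0.77)]
```

View pics/y4.png

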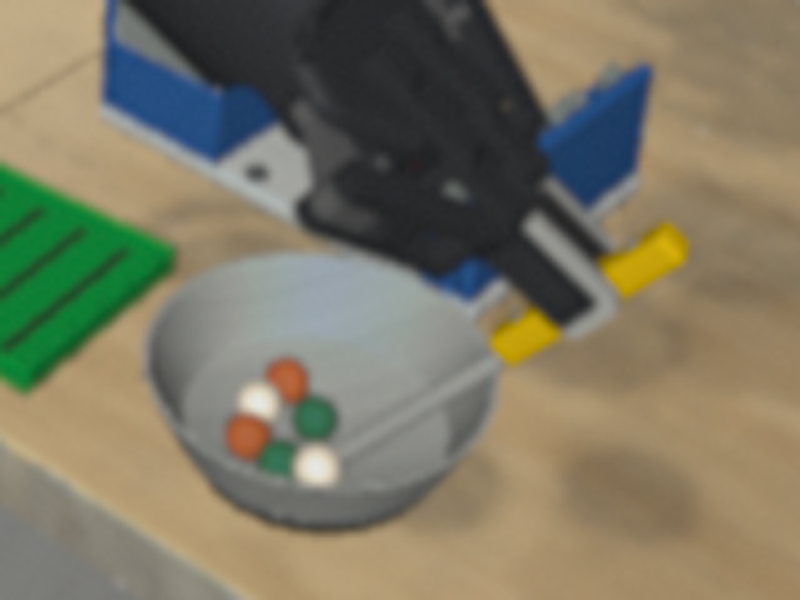

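Three turns are done and all six beads are in the bowl. I lift the rod straight up.

```bash
python3 -m handwheel '[[-1,-0.4,0,-0.31,0,0,0],[-1,-0.79,0,-0.62,0,0,0],[-1,-0.79,0,-0.62,0,0,0],[-1,-0.79,0,-0.62,0,0,0],[-1,-0.79,0,-0.62,0,0,0],[-1,-0.79,0,-0.62,0,0,0],[-1,-0.79,0,-0.62,0,0,0],[-1,-0.79,0,-0.62,0,0,0],[-1,-0.79,0,-0.62,0,0,0],[-1,-0.79,0,-0.62,0,0,0],[-1,0,0,0,0,0,0]]' >/dev/null; python3 chk.py; python3 -c "
from go import *
need([419,-258,120],94.2)"
```

```text
22.9 [ 418.9 -483.6  214.2] [179.8  52.2 108.9] q [-42. -17. 126. -48.  31. -27.] F [-0.7 -0.6 -0.2] gap 10.1 grip 61.6
tip [ 398.2 -423.1  108.1]
shift cm now-axes [ 20.52   7.37 -11.05] goal-axes [22.5   1.67  9.42] turn [0.121 0.905 0.241]
```

```bash
python3 -m handwheel '[[-1,0,0,0,0.0101,0.0754,0.0201],[-1,0,0,0,0.0101,0.0754,0.0201],[-1,0,0,0,0.0101,0.0754,0.0201],[-1,0,0,0,0.0101,0.0754,0.0201],[-1,0,0,0,0.0101,0.0754,0.0201],[-1,0,0,0,0.0101,0.0754,0.0201],[-1,0,0,0,0.0101,0.0754,0.0201],[-1,0,0,0,0.0101,0.0754,0.0201],[-1,0,0,0,0.0101,0.0754,0.0201],[-1,0,0,0,0.0101,0.0754,0.0201],[-1,0,0,0,0.0101,0.0754,0.0201],[-1,0,0,0,0.0101,0.0754,0.0201]]' >/dev/null; python3 -m handwheel '[[-1,2,0,0,0,0,0],[-1,2,0,0,0,0,0],[-1,2,0,0,0,0,0],[-1,2,0,0,0,0,0],[-1,2,0,0,0,0,0],[-1,2,0,0,0,0,0],[-1,2,0,0,0,0,0],[-1,2,0,0,0,0,0],[-1,2,0,0,0,0,0],[-1,2,0,0,0,0,0],[-1,2,0,0,0,0,0],[-1,0,0,0,0,0,0]]' >/dev/null;python3 chk.py
python3 - <<'E'
from go import *; from look import *
need([419,-258,60],94.2)
for c in ("top","scene"):
    p=snapshot(c)
    for n in("bowl","tray","rod_yellow_tip","rod_yellow_grip"): print(c,n,[(np.round(r["location"],1).tolist(),round(r["conf"],2)) for r in place_of(p,n)[:2]])
    P,R,_=cur(); print(proj(p,tip(12)),proj(p,P+R.apply([-37,0,12])))
    save(p,"y5"+c)
E
```

```text
24.9 [ 401.4 -260.9  210.7] [-179.8   -0.2   94.2] q [-39. -10. 107.  -0.  84. -43.] F [-0.   0.6  0.5] gap 9.9 grip 61.6
tip [ 392.4 -138.2  196.7]
shift cm now-axes [ 0.1   1.84 15.06] goal-axes [ 0.16  1.77 15.07] turn [-0.004 -0.004 -0.   ]
top bowl [([411.2, -407.0, -6.6], 0.68)]
top tray [([396.9, -212.3, 1.2], 0.76)]
top rod_yellow_tip []
top rod_yellow_grip []
[271.48008006 296.73010943] [365.55373223 289.75538202]
scene bowl [([406.7, -404.1, -1.2], 0.67)]
scene tray [([398.0, -215.0, 0.3], 0.9)]
scene rod_yellow_tip [([397.7, -140.6, 199.1], 0.93)]
scene rod_yellow_grip [([398.3, -262.3, 196.7], 0.71)]
[267.80949566 241.45823232] [337.58689313 267.27138591]
```

```bash
python3 -m handwheel '[[-1,0.1,0.57,1.5,0,0,0],[-1,0,0.57,2,0,0,0],[-1,0,0.57,2,0,0,0],[-1,0,0,2,0,0,0],[-1,0,0,2,0,0,0],[-1,0,0,2,0,0,0],[-1,0,0,1.5,0,0,0],[-1,0,0,1.5,0,0,0],[-1,0,0,1,0,0,0],[-1,0,0,1,0,0,0],[-1,0,0,0.5,0,0,0],[-1,0,0,0,0,0,0]]' >/dev/null;python3 chk.py
python3 - <<'E'
from go import *; from look import *
need([418,-257,24],94.2)
p=snapshot("scene"); save(p,"y6",(230,280,390,400),5)
E
```

```text
26.4 [ 417.7 -260.6   40.4] [-179.8   -0.2   94.1] q [-38.   3. 113.   0.  64. -42.] F [ 0.5  1.2 -0.5] gap 10.0 grip 61.6
tip [ 408.8 -137.8   26.4]
shift cm now-axes [0.35 0.06 1.65] goal-axes [0.35 0.06 1.64] turn [-0.004 -0.004 -0.002]
```

View pics/y6.png

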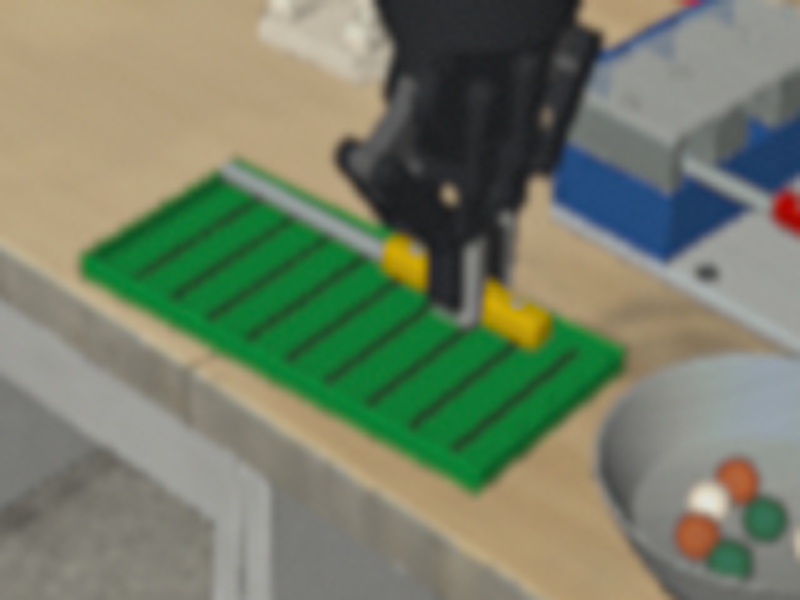

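Yellow hangs over the far side of the tray, level and inside both end walls. I lower it, watching the force, and release.

```bash
python3 -m handwheel '[[-1,0.1,0,0.5,0,0,0],[-1,0,0,0.5,0,0,0],[-1,0,0,0.4,0,0,0],[-1,0,0,0.2,0,0,0],[-1,0,0,0,0,0,0],[-1,0,0,0,0,0,0]]' ;python3 chk.py
```

```text
time: 26.95
tool_pos: [418.1, -259.8, 25.4]
tcp_rot: [-179.8, -0.2, 94.1]
ft_force: [-0.1, -0.0, -0.9]
finger_gap: 10.1
grip_force: 61.6
26.9 [ 418.1 -259.8   25.4] [-179.8   -0.2   94.1] q [-38.   5. 113.   0.  62. -42.] F [-0.1 -0.  -0.9] gap 10.1 grip 61.6
tip [ 409.2 -137.1   11.2]
```

```bash
python3 -m handwheel '[[-1,0,0,0.15,0,0,0],[-1,0,0,0.15,0,0,0],[-1,0,0,0,0,0,0],[-1,0,0,0,0,0,0]]' ;python3 chk.py
python3 -m handwheel '[[-0.8,0,0,0,0,0,0],[-0.7,0,0,0,0,0,0],[-0.6,0,0,0,0,0,0],[-0.53,0,0,0,0,0,0],[-0.53,0,0,0,0,0,0],[-0.53,0,0,-0.3,0,0,0],[-0.53,0,0,-0.5,0,0,0],[-0.53,0,0,-1,0,0,0],[-0.53,0,0,-1.5,0,0,0],[-0.53,0,0,-2,0,0,0],[-0.53,0,0,-3,0,0,0],[-0.25,0,0,-3,0,0,0]]' ;python3 - <<'E'
from go import *; from look import *
for c in ("scene",):
    p=snapshot(c)
    for n in("bowl","rod_yellow_tip","rod_yellow_grip"): print(c,n,[(np.round(r["location"],1).tolist(),round(r["conf"],2)) for r in place_of(p,n)[:2]])
save(p,"y7",(230,280,390,400),5)
E
```

```text
time: 27.28
tool_pos: [418.1, -259.9, 22.4]
tcp_rot: [-179.8, -0.2, 94.1]
ft_force: [0.2, -0.2, -1.0]
finger_gap: 10.0
grip_force: 61.6
27.3 [ 418.1 -259.9   22.4] [-179.8   -0.2   94.1] q [-38.   5. 113.   0.  62. -42.] F [ 0.2 -0.2 -1. ] gap 10.0 grip 61.6
tip [ 409.2 -137.1    8.3]
time: 28.28
tool_pos: [418.0, -259.7, 136.9]
tcp_rot: [-179.8, -0.2, 94.1]
ft_force: [0.4, -0.8, 0.1]
finger_gap: 31.0
grip_force: 0.0
scene bowl [([404.7, -406.3, -5.5], 0.94)]
scene rod_yellow_tip [([412.3, -135.5, 0.3], 0.67)]
scene rod_yellow_grip []
```

View pics/y7.png

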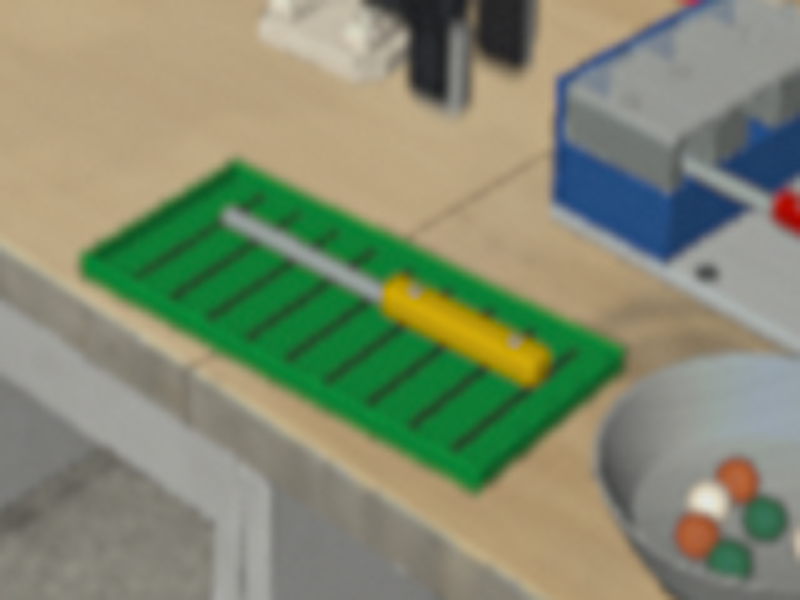

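Yellow lies flat inside the tray. Now for the red rod.

```bash
python3 -c "
from go import *
need([519.8,-365,105],88.5)"
```

```text
shift cm now-axes [-11.1    9.26   3.27] goal-axes [-10.14  10.3    3.27] turn [ 0.    -0.     0.098]
```

```bash
python3 -m handwheel '[[-0.25,0,0,0,0,0,0.098],[-0.25,-1.13,1.14,0,0,0,0],[-0.25,-1.13,1.14,0,0,0,0],[-0.25,-1.13,1.14,0,0,0,0],[-0.25,-1.13,1.14,0,0,0,0],[-0.25,-1.13,1.14,0,0,0,0],[-0.25,-1.13,1.14,0,0,0,0],[-0.25,-1.13,1.14,0.5,0,0,0],[-0.25,-1.13,1.14,1,0,0,0],[-0.25,-1.13,1.14,1,0,0,0],[-0.25,0,0,0.7,0,0,0],[-0.25,0,0,0,0,0,0]]' >/dev/null
python3 - <<'E'
from go import *; from look import *
st(); need([519.8,-365,57],88.5)
for c in ("wrist","top"):
    p=snapshot(c)
    for n in("bowl","rod_red_tip","rod_red_grip","rod_yellow_grip"): print(c,n,[(np.round(r["location"],1).tolist(),round(r["conf"],2)) for r in place_of(p,n)[:2]])
    if c=="wrist":
        h=cv2.cvtColor(p["image"],cv2.COLOR_RGB2HSV).astype(int); m=((h[...,0]<8)|(h[...,0]>172))&(h[...,1]>170)&(h[...,2]>90); m[:, :250]=0; m[:,400:]=0
        ys,xs=np.nonzero(m)
        for y in range(180,330,20): 
            q=xs[ys==y]; print(y,len(q),q.mean() if len(q) else None,end="; ")
E
```

```text
29.5 [ 516.6 -363.2   99.2] [-179.6   -0.4   88.5] q [-40.  19.  88.   0.  74. -38.] F [-0.8  0.4 -1. ] gap 32.0 grip 0.0
shift cm now-axes [-0.2   0.36  4.22] goal-axes [-0.17  0.33  4.22] turn [-0.008 -0.006 -0.   ]
wrist bowl [([415.3, -406.0, -1.1], 0.62), ([406.3, -400.6, 12.5], 0.39)]
wrist rod_red_tip []
wrist rod_red_grip [([519.3, -363.7, 46.6], 0.78)]
wrist rod_yellow_grip [([419.5, -256.3, 8.9], 0.84)]
180 0 None; 200 0 None; 220 1 321.0; 240 1 321.0; 260 1 321.0; 280 4 322.75; 300 19 330.0; 320 13 330.9230769230769; top bowl [([406.5, -407.1, -3.6], 0.79), ([552.6, -63.7, 17.8], 0.41)]
top rod_red_tip []
top rod_red_grip [([522.2, -360.8, 48.6], 0.61)]
top rod_yellow_grip []
```

```bash
python3 -m handwheel '[[-0.25,-0.15,0.3,0.5,0,0,0],[-0.25,0,0,1,0,0,0],[-0.25,0,0,1,0,0,0],[-0.25,0,0,1,0,0,0],[-0.25,0,0,0.7,0,0,0],[-0.25,0,0,0,0,0,0],[-0.25,0,0,0,0,0,0]]'
python3 -m handwheel '[[-1,0,0,0,0,0,0],[-1,0,0,0,0,0,0],[-1,0,0,0,0,0,0],[-1,0,0,0,0,0,0],[-1,0,0,0,0,0,0],[-1,0,0,0,0,0,0],[-1,0,0,0,0,0,0],[-1,0,0,0,0,0,0]]' 60; python3 chk.py
python3 -m handwheel '[[-1,0.04,0,-0.37,0,-0.03,0],[-1,0.04,0,-0.37,0,-0.03,0],[-1,0.04,0,-0.37,0,-0.03,0],[-1,0.04,0,-0.37,0,-0.03,0],[-1,0.04,0,-0.37,0,-0.03,0],[-1,0.04,0,-0.37,0,-0.03,0],[-1,0,0,0,0,0,0],[-1,0,0,0,0,0,0]]'>/dev/null; python3 chk.py
python3 - <<'E'
from go import *; from look import *
for c in ("scene","top"):
    p=snapshot(c)
    for n in("bowl","rod_red_tip","rod_red_grip"): print(c,n,[(np.round(r["location"],1).tolist(),round(r["conf"],2)) for r in place_of(p,n)[:2]])
E
```

```text
time: 30.57
tool_pos: [520.5, -365.3, 59.6]
tcp_rot: [-179.7, -0.2, 88.5]
ft_force: [0.6, 0.5, 0.1]
finger_gap: 32.0
grip_force: 0.0
time: 31.23
tool_pos: [521.6, -366.3, 61.7]
tcp_rot: [-179.9, -0.1, 88.5]
ft_force: [-0.6, -0.2, 6.0]
finger_gap: 10.0
grip_force: 62.0
31.2 [ 521.6 -366.3   61.7] [-1.799e+02 -1.000e-01  8.850e+01] q [-40.  22.  88.   0.  70. -38.] F [-0.6 -0.2  6. ] gap 10.0 grip 62.0
tip [ 524.8 -243.3   47.4]
31.9 [ 521.4 -361.3   82.7] [-179.8   10.1   88.6] q [-35.  16.  94.  -9.  65. -30.] F [ 0.2  0.1 -0.3] gap 10.1 grip 61.4
tip [ 524.3 -242.8   46.8]
scene bowl [([409.0, -404.6, -4.7], 0.62), ([518.0, -359.4, 68.6], 0.31)]
scene rod_red_tip [([556.9, -322.8, -1.3], 0.4)]
scene rod_red_grip [([397.4, -211.4, 1.1], 0.41)]
top bowl [([411.2, -405.6, -2.7], 0.88)]
top rod_red_tip []
top rod_red_grip []
```

```bash
python3 -m handwheel '[[-1,-0.6,0,0,0,0,0],[-1,-0.6,0,0,0,0,0],[-1,-0.6,0,0,0,0,0],[-1,-0.6,0,0,0,0,0],[-1,-0.6,0,0,0,0,0],[-1,-0.6,0,0,0,0,0],[-1,-0.6,0,0,0,0,0],[-1,-0.6,0,0,0,0,0],[-1,-0.6,0,0,0,0,0],[-1,-0.6,0,0,0,0,0],[-1,-0.6,0,0,0,0,0],[-1,-0.6,0,0,0,0,0]]' 85
python3 -m handwheel '[[-1,-0.2,0,-1,0,0,0],[-1,-0.2,0,-1,0,0,0],[-1,-0.4,0,-2,0,0,0],[-1,-0.4,0,-2,0,0,0],[-1,-0.4,0,-2,0,0,0],[-1,-0.4,0,-2,0,0,0],[-1,0,0,0,0,0,0]]' >/dev/null
python3 chk.py
python3 - <<'E'
from go import *; from look import *
for c in("top","scene"):
    p=snapshot(c)
    for n in("bowl","rod_red_grip","rod_red_tip"): print(c,n,[(np.round(r["location"],1).tolist(),round(r["conf"],2)) for r in place_of(p,n)[:2]])
    m=trace(p,"bowl")[0]["pixels"]; ys,xs=np.nonzero(m); print("bowl px",xs.min(),xs.max(),ys.min(),ys.max())
T=tool(108,52); c=np.array([410.5-14,-405.5-17,90])-T.apply([123,0,16]); print(c); need(c,108,52)
E
```

```text
time: 33.3
tool_pos: [519.5, -433.3, 95.6]
tcp_rot: [-179.8, 10.2, 88.5]
ft_force: [-0.1, -0.2, 0.2]
finger_gap: 8.8
grip_force: 87.5
33.9 [ 522.2 -436.5  205.3] [179.7  10.5  88.5] q [-40.  15.  81.  -8.  77. -37.] F [ 1.7 -0.8  1.1] gap 8.9 grip 87.5
tip [ 525.4 -318.2  168.6]
top bowl [([440.1, -384.5, -3.6], 0.58)]
top rod_red_grip [([523.3, -435.9, 191.3], 0.62), ([384.4, 18.6, 30.1], 0.39)]
top rod_red_tip [([526.7, -310.2, 162.0], 0.71)]
bowl px 371 422 250 293
scene bowl [([434.7, -382.3, -5.8], 0.88)]
scene rod_red_grip [([517.3, -432.9, 183.1], 0.97)]
scene rod_red_tip [([522.4, -312.2, 157.1], 0.85), ([420.0, -360.5, 8.3], 0.39)]
bowl px 349 416 340 391
[ 416.00459318 -482.52896533  196.7759063 ]
shift cm now-axes [ -4.99 -10.21   0.91] goal-axes [ -0.87 -11.32   1.07] turn [-0.183 -0.725 -0.296]
```

The bowl has been knocked to about (438,-383). I measure it by fitting the projected outline to the scene trace, checked against its earlier outline, and look at the beads with the last picture.

Run:
```python
from go import *; from look import *
from scipy.optimize import minimize
p=snapshot("scene"); m=trace(p,"bowl")[0]["pixels"]
def sil(c):
    a=np.linspace(0,2*np.pi,90,endpoint=False); P=[proj(p,[c[0]+r*np.cos(t),c[1]+r*np.sin(t),z]) for r,z in((60,36),(42,0)) for t in a]
    h=cv2.convexHull(np.array(P,np.float32)*16).astype(np.int32)
    im=np.zeros((480,640),np.uint8); cv2.fillPoly(im,[h],1,cv2.LINE_8,4); return im>0
def iou(c): s=sil(c); return -(s&m).sum()/(s|m).sum()
best=min(((iou((x,y)),x,y) for x in range(420,456,2) for y in range(-400,-366,2)))
print(best)
for c in((410.5,-405.5),best[1:]):
    ys,xs=np.nonzero(sil(c)); print(c,"sil px",xs.min(),xs.max(),ys.min(),ys.max())
t=snapshot("top"); mt=trace(t,"bowl")[0]["pixels"]
save(p,"r1",(330,320,440,400),7)
hsv=cv2.cvtColor(p["image"],cv2.COLOR_RGB2HSV).astype(int)
```

```text
(np.float64(-0.8067284586337109), 438, -382)
(410.5, -405.5) sil px 348 421 351 408
(438, -382) sil px 348 418 338 392
```

View pics/r1.png

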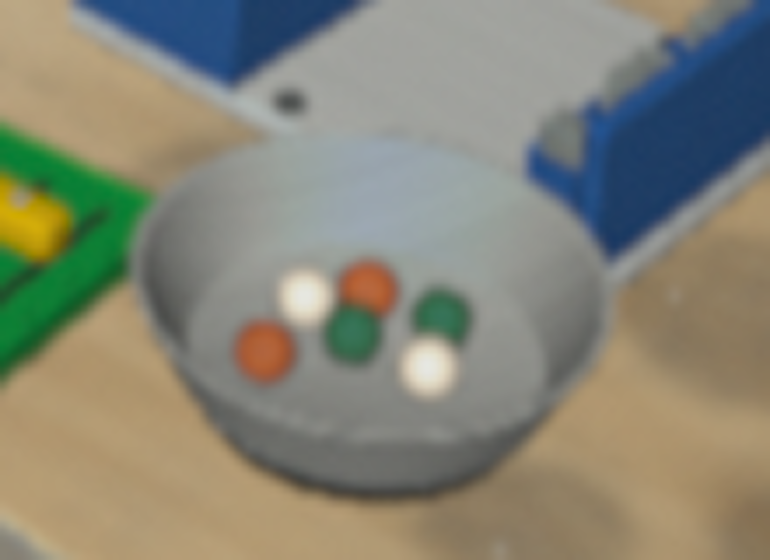

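The picture shows the bowl upright beside the rack with all six beads. In the crop they are at (265,350), (305,297), (368,290), (353,333), (440,318) and (428,366). I choose the entry point in the largest gap.

Run:
```python
from go import *; from look import *
p=snapshot("scene"); C=np.array([437.5,-382.5])
B=np.array([back(p,(330+x/7,320+y/7),13)[:2]-C for x,y in((265,350),(305,297),(368,290),(353,333),(440,318),(428,366))])
print(np.round(B,1))
T=tool(109,52); h=np.array([np.cos(np.radians(109)),np.sin(np.radians(109))]); yv=np.array([h[1],-h[0]])
for a in range(-180,180,15):
    o=21.5*(np.cos(np.radians(a))*h+np.sin(np.radians(a))*yv); d=np.hypot(*(B-o).T).min()
    print(a,np.round(o,1),round(d,1),end=" | ")
```

```text
[[-17.5  17.9]
 [  5.8  23.2]
 [ 19.2  13.2]
 [  3.    5.8]
 [ 23.   -6.7]
 [  5.8 -15.3]]
-180 [  7.  -20.3] 5.2 | -165 [  1.5 -21.4] 7.5 | -150 [ -4.1 -21.1] 11.5 | -135 [ -9.4 -19.3] 15.8 | -120 [-14.1 -16.2] 20.0 | -105 [-17.8 -12. ] 23.9 | -90 [-20.3  -7. ] 25.0 | -75 [-21.4  -1.5] 19.8 | -60 [-21.1   4.1] 14.2 | -45 [-19.3   9.4] 8.6 | -30 [-16.2  14.1] 4.0 | -15 [-12.   17.8] 5.5 | 0 [-7.  20.3] 10.8 | 15 [-1.5 21.4] 7.5 | 30 [ 4.1 21.1] 2.7 | 45 [ 9.4 19.3] 5.3 | 60 [14.1 16.2] 6.0 | 75 [17.8 12. ] 1.8 | 90 [20.3  7. ] 6.3 | 105 [21.4  1.5] 8.3 | 120 [21.1 -4.1] 3.2 | 135 [19.3 -9.4] 4.6 | 150 [ 16.2 -14.1] 10.0 | 165 [ 12.  -17.8] 6.7 |
```

```bash
sed -i 's/tip(12)/tip(13.5)/' chk.py; python3 -m handwheel '[[-1,-0.1,-0.9,0,0,0,0],[-1,-0.4,-0.9,0,0,0,0],[-1,-0.4,-0.9,0,0,0,0],[-1,-0.4,-0.9,0,0,0,0],[-1,-0.4,-0.9,0,0,0,0],[-1,-0.4,-0.9,0,0,0,0],[-1,-0.4,-0.9,0,0,0,0],[-1,-0.4,-0.9,0,0,0,0],[-1,0,-0.6,0,0,0,0],[-1,0,0,0,0,0,0]]' >/dev/null
python3 -m handwheel '[[-1,0,0,0,-0.0153,-0.0604,-0.0247],[-1,0,0,0,-0.0153,-0.0604,-0.0247],[-1,0,0,0,-0.0153,-0.0604,-0.0247],[-1,0,0,0,-0.0153,-0.0604,-0.0247],[-1,0,0,0,-0.0153,-0.0604,-0.0247],[-1,0,0,0,-0.0153,-0.0604,-0.0247],[-1,0,0,0,-0.0153,-0.0604,-0.0247],[-1,0,0,0,-0.0153,-0.0604,-0.0247],[-1,0,0,0,-0.0153,-0.0604,-0.0247],[-1,0,0,0,-0.0153,-0.0604,-0.0247],[-1,0,0,0,-0.0153,-0.0604,-0.0247],[-1,0,0,0,-0.0153,-0.0604,-0.0247]]' >/dev/null
python3 chk.py
cat > goal.py <<'E'
from go import *; import sys
T=tool(109,52)
c=np.array([423.5,-398.5,float(sys.argv[1])])-T.apply([123,0,16]); print(np.round(c,1)); need(c,109,52)
E
python3 goal.py 70
```

```text
36.5 [ 441.8 -460.5  203.1] [179.9  52.2 108.1] q [-37. -14. 125. -54.  34. -18.] F [-0.1 -0.6 -0.3] gap 9.2 grip 87.5
tip [ 422.4 -401.    96.1]
[ 444.  -458.2  176.8]
shift cm now-axes [2.18 0.28 1.49] goal-axes [2.17 0.29 1.5 ] turn [-0.01   0.004 -0.01 ]
```

```bash
python3 -m handwheel '[[-1,0.3,0.28,0.2,-0.01,0.004,-0.01],[-1,0.6,0,0.45,0,0,0],[-1,0.6,0,0.45,0,0,0],[-1,0.6,0,0.45,0,0,0],[-1,0.6,0,0.45,0,0,0],[-1,0.6,0,0.45,0,0,0],[-1,0.3,0,0.2,0,0,0],[-1,0,0,0,0,0,0]]' >/dev/null
python3 chk.py; python3 goal.py 10
python3 - <<'E'
from go import *; from look import *
for c in("scene",):
    p=snapshot(c)
    for n in("bowl","rod_red_grip","rod_red_tip"): print(c,n,[(np.round(r["location"],1).tolist(),round(r["conf"],2)) for r in place_of(p,n)[:2]])
    m=trace(p,"bowl")[0]["pixels"]; ys,xs=np.nonzero(m); print("bowl px",xs.min(),xs.max(),ys.min(),ys.max())
E
```

```text
37.1 [ 443.  -458.9  157.1] [-179.9   51.7  108.9] q [-37.  -9. 126. -61.  31. -10.] F [ 0.5 -0.7  0. ] gap 9.0 grip 87.5
tip [ 422.4 -398.7   50.6]
[ 444.  -458.2  116.8]
shift cm now-axes [3.19 0.13 2.47] goal-axes [3.2  0.12 2.45] turn [-0.003 -0.005 -0.001]
scene bowl [([435.1, -380.8, -4.3], 0.64), ([561.3, -291.0, 39.3], 0.54)]
scene rod_red_grip [([443.4, -467.1, 144.5], 0.91)]
scene rod_red_tip [([421.8, -393.8, 46.7], 0.86)]
bowl px 349 417 339 391
```

```bash
python3 -m handwheel '[[-1,0.4,0.1,0.31,0,-0.004,0],[-1,0.4,0,0.31,0,0,0],[-1,0.4,0,0.31,0,0,0],[-1,0.4,0,0.31,0,0,0],[-1,0.4,0,0.31,0,0,0],[-1,0.4,0,0.31,0,0,0],[-1,0.4,0,0.31,0,0,0],[-1,0.4,0,0.31,0,0,0],[-1,0,0,0,0,0,0],[-1,0,0,0,0,0,0]]' >/dev/null
python3 chk.py
python3 -m handwheel '[[-1,0.33,-0.22,-0.42,0,0,0],[-1,0.35,-0.07,-0.45,0,0,0],[-1,0.35,0.07,-0.45,0,0,0],[-1,0.33,0.22,-0.42,0,0,0],[-1,0.28,0.35,-0.36,0,0,0],[-1,0.22,0.46,-0.28,0,0,0],[-1,0.14,0.53,-0.17,0,0,0],[-1,0.04,0.57,-0.05,0,0,0],[-1,-0.04,0.57,0.05,0,0,0],[-1,-0.14,0.53,0.17,0,0,0],[-1,-0.22,0.46,0.28,0,0,0],[-1,-0.28,0.35,0.36,0,0,0]]' >/dev/null
python3 chk.py
python3 - <<'E'
from go import *; from look import *
p=snapshot("scene")
for n in("bowl","rod_red_grip","rod_red_tip"): print(n,[(np.round(r["location"],1).tolist(),round(r["conf"],2)) for r in place_of(p,n)[:2]])
m=trace(p,"bowl")[0]["pixels"]; ys,xs=np.nonzero(m); print("bowl px",xs.min(),xs.max(),ys.min(),ys.max())
E
```

```text
38.2 [ 443.8 -458.6  117. ] [-179.8   52.   109. ] q [-36.  -4. 127. -71.  28.   1.] F [ 0.1 -0.4 -1. ] gap 8.8 grip 87.5
tip [ 423.3 -398.9   10.2]
39.2 [ 473.1 -426.   117.6] [-179.7   52.1  109. ] q [-30.  -2. 125. -70.  33.   5.] F [-7.2 -1.5  3.1] gap 8.9 grip 88.6
tip [ 452.5 -366.6   10.7]
bowl [([435.5, -381.2, -2.1], 0.6)]
rod_red_grip [([559.2, -404.0, 61.8], 0.72), ([473.1, -438.0, 103.1], 0.63)]
rod_red_tip [([448.4, -360.0, 8.0], 0.62), ([460.7, -378.5, 13.4], 0.55)]
bowl px 349 417 339 391
```

```bash
python3 -m handwheel '[[-1,-0.25,0.22,0.48,0,0,0],[-1,-0.35,0.07,0.45,0,0,0],[-1,-0.35,-0.07,0.45,0,0,0],[-1,-0.33,-0.22,0.42,0,0,0],[-1,-0.28,-0.35,0.36,0,0,0],[-1,-0.22,-0.46,0.28,0,0,0],[-1,-0.14,-0.53,0.17,0,0,0],[-1,-0.04,-0.57,0.05,0,0,0],[-1,0.04,-0.57,-0.05,0,0,0],[-1,0.14,-0.53,-0.17,0,0,0],[-1,0.22,-0.46,-0.28,0,0,0],[-1,0.28,-0.35,-0.36,0,0,0]]' >/dev/null; python3 chk.py
python3 -m handwheel '[[-1,0.33,-0.22,-0.42,0,0,0],[-1,0.35,-0.07,-0.45,0,0,0],[-1,0.35,0.07,-0.45,0,0,0],[-1,0.33,0.22,-0.42,0,0,0],[-1,0.28,0.35,-0.36,0,0,0],[-1,0.22,0.46,-0.28,0,0,0],[-1,0.14,0.53,-0.17,0,0,0],[-1,0.04,0.57,-0.05,0,0,0],[-1,-0.04,0.57,0.05,0,0,0],[-1,-0.14,0.53,0.17,0,0,0],[-1,-0.22,0.46,0.28,0,0,0],[-1,-0.28,0.35,0.36,0,0,0]]' >/dev/null; python3 chk.py
python3 - <<'E'
from go import *; from look import *
p=snapshot("scene")
for n in("bowl","rod_red_tip"): print(n,[(np.round(r["location"],1).tolist(),round(r["conf"],2)) for r in place_of(p,n)[:2]])
m=trace(p,"bowl")[0]["pixels"]; ys,xs=np.nonzero(m); print("bowl px",xs.min(),xs.max(),ys.min(),ys.max())
E
```

```text
40.5 [ 443.2 -458.5  116.6] [-179.9   52.1  108.9] q [-36.  -4. 127. -71.  28.   1.] F [ 0.9 -0.8  0.2] gap 8.8 grip 87.5
tip [ 422.8 -399.     9.7]
41.5 [ 472.9 -426.   116.5] [-179.7   52.1  109.1] q [-30.  -2. 125. -70.  33.   5.] F [-7.8 -2.1  3.8] gap 9.1 grip 89.2
tip [ 452.2 -366.6    9.6]
bowl [([434.3, -381.5, -3.9], 0.8)]
rod_red_tip [([449.5, -359.1, 9.9], 0.83)]
bowl px 349 417 339 391
```

```bash
python3 -m handwheel '[[-1,-0.33,0.22,0.42,0,0,0],[-1,-0.35,0.07,0.45,0,0,0],[-1,-0.35,-0.07,0.45,0,0,0],[-1,-0.33,-0.22,0.42,0,0,0],[-1,-0.28,-0.35,0.36,0,0,0],[-1,-0.22,-0.46,0.28,0,0,0],[-1,-0.14,-0.53,0.17,0,0,0],[-1,-0.04,-0.57,0.05,0,0,0],[-1,0.04,-0.57,-0.05,0,0,0],[-1,0.14,-0.53,-0.17,0,0,0],[-1,0.22,-0.46,-0.28,0,0,0],[-1,0.28,-0.35,-0.36,0,0,0]]' >/dev/null; python3 chk.py
python3 -m handwheel '[[-1,0.33,-0.22,-0.42,0,0,0],[-1,0.35,-0.07,-0.45,0,0,0],[-1,0.35,0.07,-0.45,0,0,0],[-1,0.33,0.22,-0.42,0,0,0],[-1,0.28,0.35,-0.36,0,0,0],[-1,0.22,0.46,-0.28,0,0,0],[-1,0.14,0.53,-0.17,0,0,0],[-1,0.04,0.57,-0.05,0,0,0],[-1,-0.04,0.57,0.05,0,0,0],[-1,-0.14,0.53,0.17,0,0,0],[-1,-0.22,0.46,0.28,0,0,0],[-1,-0.28,0.35,0.36,0,0,0]]' >/dev/null; python3 chk.py
python3 -m handwheel '[[-1,-0.33,0.22,0.42,0,0,0],[-1,-0.35,0.07,0.45,0,0,0],[-1,-0.35,-0.07,0.45,0,0,0],[-1,-0.33,-0.22,0.42,0,0,0],[-1,-0.28,-0.35,0.36,0,0,0],[-1,-0.22,-0.46,0.28,0,0,0],[-1,-0.14,-0.53,0.17,0,0,0],[-1,-0.04,-0.57,0.05,0,0,0],[-1,0.04,-0.57,-0.05,0,0,0],[-1,0.14,-0.53,-0.17,0,0,0],[-1,0.22,-0.46,-0.28,0,0,0],[-1,0.28,-0.35,-0.36,0,0,0]]' >/dev/null; python3 chk.py
python3 -m handwheel '[[-1,-0.4,0,-0.31,0,0,0],[-1,-0.79,0,-0.62,0,0,0],[-1,-0.79,0,-0.62,0,0,0],[-1,-0.79,0,-0.62,0,0,0],[-1,-0.79,0,-0.62,0,0,0],[-1,-0.79,0,-0.62,0,0,0],[-1,-0.79,0,-0.62,0,0,0],[-1,-0.79,0,-0.62,0,0,0],[-1,-0.79,0,-0.62,0,0,0],[-1,-0.79,0,-0.62,0,0,0],[-1,0,0,0,0,0,0]]' >/dev/null; python3 chk.py
python3 - <<'E'
from go import *; from look import *
p=snapshot("scene")
for n in("bowl","rod_red_tip"): print(n,[(np.round(r["location"],1).tolist(),round(r["conf"],2)) for r in place_of(p,n)[:2]])
m=trace(p,"bowl")[0]["pixels"]; ys,xs=np.nonzero(m); print("bowl px",xs.min(),xs.max(),ys.min(),ys.max())
hsv=cv2.cvtColor(p["image"],cv2.COLOR_RGB2HSV).astype(int); box=np.zeros((480,640),bool); box[345:390,350:418]=1
for nm,k in(("orange",(hsv[...,0]<13)&(hsv[...,1]>120)),("green",(hsv[...,0]>60)&(hsv[...,0]<95)&(hsv[...,1]>80)),("white",(hsv[...,1]<45)&(hsv[...,2]>190))):
    n,_,S,Cc=cv2.connectedComponentsWithStats((k&box).astype(np.uint8)); print(nm,[(int(s[4]),np.round(c).tolist()) for s,c in zip(S[1:],Cc[1:]) if s[4]>8])
need([385,-259,210],94.2)
E
```

```text
42.7 [ 443.3 -458.5  116.6] [-179.9   52.1  108.9] q [-36.  -4. 127. -71.  28.   1.] F [ 0.7  0.3 -0.4] gap 9.5 grip 87.5
tip [ 422.8 -398.9    9.7]
43.7 [ 473.9 -425.6  116.6] [-179.9   52.1  109. ] q [-30.  -2. 125. -70.  33.   5.] F [-2.3  1.3  0.7] gap 8.9 grip 87.9
tip [ 453.4 -366.1    9.8]
44.7 [ 443.3 -458.5  116.7] [-179.9   52.1  108.9] q [-36.  -4. 127. -71.  28.   1.] F [-0.   1.   0.2] gap 9.1 grip 87.1
tip [ 422.9 -398.9    9.8]
45.6 [ 445.3 -458.7  215.7] [179.9  52.3 108.8] q [-36. -15. 125. -52.  35. -21.] F [ 1.6 -0.2  0.1] gap 9.3 grip 87.1
tip [ 425.2 -399.5  108.6]
bowl [([436.0, -379.2, -2.3], 0.82)]
rod_red_tip [([424.0, -390.2, 109.7], 0.57)]
bowl px 349 417 339 391
orange [(39, [367.0, 369.0]), (48, [382.0, 377.0])]
green [(75, [380.0, 365.0])]
white [(35, [387.0, 363.0]), (38, [371.0, 375.0])]
shift cm now-axes [ 12.86   0.86 -16.27] goal-axes [20.28 -4.41  0.13] turn [0.115 0.903 0.239]
```

Stirring is done, and the bowl and beads are in place. I level the rod and carry red to the tray.

```bash
python3 -m handwheel '[[-1,0,0,0,0.0096,0.0753,0.0199],[-1,0,0,0,0.0096,0.0753,0.0199],[-1,0,0,0,0.0096,0.0753,0.0199],[-1,0,0,0,0.0096,0.0753,0.0199],[-1,0,0,0,0.0096,0.0753,0.0199],[-1,0,0,0,0.0096,0.0753,0.0199],[-1,0,0,0,0.0096,0.0753,0.0199],[-1,0,0,0,0.0096,0.0753,0.0199],[-1,0,0,0,0.0096,0.0753,0.0199],[-1,0,0,0,0.0096,0.0753,0.0199],[-1,0,0,0,0.0096,0.0753,0.0199],[-1,0,0,0,0.0096,0.0753,0.0199]]' >/dev/null; python3 -m handwheel '[[-1,1.8,-0.4,0,0,0,0],[-1,1.8,-0.4,0,0,0,0],[-1,1.8,-0.4,0,0,0,0],[-1,1.8,-0.4,0,0,0,0],[-1,1.8,-0.4,0,0,0,0],[-1,1.8,-0.4,0,0,0,0],[-1,1.8,-0.4,0,0,0,0],[-1,1.8,-0.4,0,0,0,0],[-1,1.8,-0.4,0,0,0,0],[-1,1.8,-0.4,0,0,0,0],[-1,1.8,-0.4,0,0,0,0],[-1,0,0,0,0,0,0]]' >/dev/null;python3 chk.py
python3 - <<'E'
from go import *; from look import *
need([384.5,-261.5,45],94.2)
for c in ("scene","top"):
    p=snapshot(c)
    for n in("bowl","tray","rod_red_tip","rod_red_grip","rod_yellow_grip","rod_yellow_tip"): print(c,n,[(np.round(r["location"],1).tolist(),round(r["conf"],2)) for r in place_of(p,n)[:2]])
E
```

```text
47.8 [ 384.7 -261.5  210.8] [-1.799e+02 -1.000e-01  9.420e+01] q [-41. -13. 109.   0.  84. -45.] F [-0.5  0.9 -1.1] gap 9.2 grip 87.1
tip [ 375.7 -138.8  195. ]
shift cm now-axes [-0.03  0.   16.58] goal-axes [ 0.   -0.02 16.58] turn [-0.002 -0.002  0.   ]
scene bowl [([433.1, -382.7, -1.7], 0.66), ([396.0, -213.2, 1.6], 0.59)]
scene tray [([397.7, -211.7, 0.4], 0.95), ([561.1, -288.5, 40.9], 0.2)]
scene rod_red_tip [([377.2, -128.8, 200.6], 0.91), ([557.2, -322.6, 1.2], 0.57)]
scene rod_red_grip [([383.8, -257.1, 197.0], 0.58)]
scene rod_yellow_grip [([417.6, -258.7, 4.8], 0.96), ([418.9, -362.5, 11.7], 0.61)]
scene rod_yellow_tip [([413.0, -134.2, 2.7], 0.63)]
top bowl []
top tray [([399.0, -209.9, 0.4], 0.87)]
top rod_red_tip []
top rod_red_grip []
top rod_yellow_grip []
top rod_yellow_tip []
```

Run:
```python
from go import *; from look import *
p=snapshot("scene"); P,R,_=cur()
hsv=cv2.cvtColor(p["image"],cv2.COLOR_RGB2HSV).astype(int)
m=((hsv[...,0]<8)|(hsv[...,0]>172))&(hsv[...,1]>140)&(hsv[...,2]>70)
q=np.array([proj(p,P+R.apply([d,0,13.5])) for d in(-37,0,37,123)]); print("pred handle back,mid,front,tip",np.round(q,1).tolist())
b=np.zeros_like(m); x0,y0=q.min(0).astype(int)-15; x1,y1=q.max(0).astype(int)+15; b[y0:y1,x0:x1]=1
ys,xs=np.nonzero(m&b); e=np.linalg.eigh(np.cov(xs,ys))[1][:,1]; e*=np.sign(e[0]); t=xs*e[0]+ys*e[1]
print(len(xs),"red ends",(xs[t.argmin()],ys[t.argmin()]),(xs[t.argmax()],ys[t.argmax()]),"slope",e[1]/e[0],"pred slope",(q[0]-q[3])[1]/(q[0]-q[3])[0])
t2=trace(p,"rod_red_tip")
if t2:
    ys,xs=np.nonzero(t2[0]["pixels"]); print(t2[0]["conf"],"trace ends",(xs.min(),ys[xs.argmin()]),(xs.max(),ys[xs.argmax()]))
```

```text
pred handle back,mid,front,tip [[331.2, 271.0], [313.7, 264.1], [297.0, 257.6], [261.2, 243.6]]
172 red ends (np.int64(294), np.int64(255)) (np.int64(345), np.int64(254)) slope 0.1399641244318405 pred slope 0.3912956806527052
0.63 trace ends (np.int64(260), np.int64(241)) (np.int64(330), np.int64(268))
```

Traced ends are (260,241) and (330,268), against predictions of (261,244) and (331,271). The rod is level and within a few mm, so I lower it.

```bash
python3 -m handwheel '[[-1,-0.2,0,1.5,0,0,0],[-1,0,0,2,0,0,0],[-1,0,0,2,0,0,0],[-1,0,0,2,0,0,0],[-1,0,0,2,0,0,0],[-1,0,0,2,0,0,0],[-1,0,0,1.5,0,0,0],[-1,0,0,1.5,0,0,0],[-1,0,0,1,0,0,0],[-1,0,0,1,0,0,0],[-1,0,0,0.5,0,0,0],[-1,0,0,0,0,0,0]]' >/dev/null;python3 chk.py
python3 -m handwheel '[[-1,0,0,0.4,0,0,0],[-1,0,0,0.4,0,0,0],[-1,0,0,0.3,0,0,0],[-1,0,0,0.2,0,0,0],[-1,0,0,0,0,0,0],[-1,0,0,0,0,0,0]]' >/dev/null;python3 chk.py
```

```text
49.6 [ 385.5 -265.7   41. ] [-180.    -0.    94.2] q [-41.  -1. 117.  -0.  64. -45.] F [-0.4 -0.8 -0.1] gap 9.2 grip 87.1
tip [ 376.5 -143.    25.1]
50.1 [ 386.  -266.1   29. ] [180.    0.   94.2] q [-41.   1. 117.  -0.  62. -45.] F [ 0.9  0.5 -0.5] gap 8.9 grip 87.1
tip [ 377.1 -143.5   13. ]
```

```bash
python3 -m handwheel '[[-1,0,0,0.2,0,0,0],[-1,0,0,0.2,0,0,0],[-1,0,0,0.1,0,0,0],[-1,0,0,0,0,0,0],[-1,0,0,0,0,0,0]]' >/dev/null;python3 chk.py
python3 -m handwheel '[[-0.8,0,0,0,0,0,0],[-0.7,0,0,0,0,0,0],[-0.6,0,0,0,0,0,0],[-0.53,0,0,0,0,0,0],[-0.53,0,0,0,0,0,0],[-0.53,0,0,-0.3,0,0,0],[-0.53,0,0,-0.5,0,0,0],[-0.53,0,0,-1,0,0,0],[-0.53,0,0,-1.5,0,0,0],[-0.53,0,0,-2,0,0,0],[-0.53,0,0,-3,0,0,0],[-0.53,0,0,-3,0,0,0]]' >/dev/null
python3 -m handwheel '[[-0.5,0,0,-2,0,0,0],[-0.5,0,0,-2,0,0,0],[-0.5,-2,2,-1,0,0,0],[-0.5,-3,2,0,0,0,0],[-0.5,-3,2,0,0,0,0],[-0.5,-3,2,0,0,0,0],[-0.5,-3,2,0,0,0,0],[-0.5,-3,2,0,0,0,0],[-0.5,-3,2,0,0,0,0],[-0.5,-2,0,0,0,0,0],[-0.5,0,0,0,0,0,0]]' >/dev/null;python3 chk.py
python3 - <<'E'
from go import *; from look import *
for c in ("scene","top"):
    p=snapshot(c)
    for n in "bowl rod_red_tip rod_red_grip rod_yellow_grip rod_yellow_tip dropper_mid model_mid".split(): print(c,n,[(np.round(r["location"],1).tolist(),round(r["conf"],2)) for r in place_of(p,n)[:2]])
    h=cv2.cvtColor(p["image"],cv2.COLOR_RGB2HSV).astype(int); H,S,V=h[...,0],h[...,1],h[...,2]
    for nm,k in(("red",((H<8)|(H>172))&(S>150)&(V>80)),("yel",(H>20)&(H<34)&(S>150)&(V>110))):
        if c=="top":
            b=np.zeros_like(k); b[265:335,255:375]=1; ys,xs=np.nonzero(k&b); w=np.array([back(p,(x,y),15) for x,y in zip(xs,ys)],np.float32)[:,:2]; print(nm,len(w),np.round(cv2.minAreaRect(w)[0],1),np.round(cv2.minAreaRect(w)[1:][0],1))
E
```

```text
50.5 [ 386.1 -266.1   24. ] [180.    0.   94.2] q [-41.   1. 117.  -0.  62. -45.] F [ 0.4  0.2 -0.5] gap 9.0 grip 87.2
tip [ 377.1 -143.5    8. ]
52.4 [ 541.6 -478.8  187.1] [1.80e+02 1.00e-01 9.41e+01] q [-46.  28.  67.  -0.  85. -50.] F [-0.6 -0.6 -0.7] gap 21.2 grip 0.0
tip [ 532.8 -356.1  170.9]
scene bowl [([432.6, -382.2, -4.6], 0.6)]
scene rod_red_tip [([374.9, -137.3, 6.2], 0.85), ([411.6, -131.3, 0.5], 0.48)]
scene rod_red_grip [([386.4, -264.4, 11.5], 0.96), ([398.2, -211.7, -1.0], 0.7)]
scene rod_yellow_grip [([417.7, -260.7, 6.5], 0.95), ([557.7, -322.0, -1.1], 0.71)]
scene rod_yellow_tip [([412.4, -137.3, 1.6], 0.65)]
scene dropper_mid []
scene model_mid [([550.8, -61.7, 17.8], 0.61)]
top bowl []
top rod_red_tip [([374.3, -136.6, 2.2], 0.45)]
top rod_red_grip []
top rod_yellow_grip [([371.6, -137.9, 3.2], 0.74)]
top rod_yellow_tip [([411.9, -136.5, 10.0], 0.68)]
top dropper_mid [([387.0, 19.8, 31.5], 0.6)]
top model_mid [([554.3, -63.8, 17.1], 0.55)]Traceback (most recent call last):
  File "<stdin>", line 8, in <module>
IndexError: too many indices for array: array is 1-dimensional, but 2 were indexed
```

Both rods lie flat in the tray, the bystanders are unmoved, and the middle lane was empty, so there was no white rod. The gripper is clear, so I hand in.

```bash
python3 -m handwheel '[[-0.5,0,0,0,0,0,0],[-0.5,0,0,0,0,0,0],[-0.5,0,0,0,0,0,0],[-0.5,0,0,0,0,0,0]]' >/dev/null; python3 -c "
from bench import hand_in
print(hand_in())"
```

```text
the job is handed in; nothing more can be done
None
```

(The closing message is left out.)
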